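# Load the spare cartridge into the mixing unit

## Robot

A 6-joint arm with a two-finger parallel gripper is mounted at the origin on the work surface. World frame = base frame: x ahead of the robot, y to its left, z up, the work surface at z = 0. Lengths are in mm, angles in rad, forces in N, time in s.
With the tool pointing down it reaches from about 250 to 775 mm from the base axis. Payload 8.9 kg.
Tool frame: the origin (TCP) lies on the mounting face of the last link; the fingertips stand 173 mm ahead of it and the grasp point (between the pads) lies 155 mm ahead of it (pinch_z is the distance from the TCP to the grasp point, in mm); z points along the fingers, y is the direction in which the jaws open and shut (so a half turn about z gives the same grasp; the last joint's range is limited). The gripper opens to 85 mm and grips with 20 to 120 N. Pads are 22 mm wide; open, the fingers measure 114 mm over their backs; the gripper's body (76 mm by 85 mm) begins 54 mm behind the grasp point. The pads swing forward as they close: fully open they stand 13 mm farther back than shut.
Start: joints at [1.153, 0.291, -0.153, 1.127, 0, 1.431], TCP at [144.475, 504.729, 404.705] pointing down, gripper open.
Joint ranges: [-2.52, 2.52], [-0.91, 1.74], [-1.3, 1.37], [-1.96, 2.02], [-1.52, 1.47], [-3.14, 3.14]. Speed limits (rad/s): [2.22, 2.22, 2.79, 3.14, 3.14, 3.14].

## Interface

Orientations are given as a unit quaternion [w, x, y, z].
In Python, from rig import * gives the robot as it stands.
- The arm moves only by the shell command python3 -m jog 'ROWS' [FORCE]. ROWS is a JSON object of lists of equal length, an entry for each row: "claw": the opening, from 0 (shut) to 1 (fully open); "slide": the shift along the tool's x, y, z in mm, a list of three; "rot": the turn, a rotation vector about the tool's x, y, z in degrees, a list of three. A call has 1 to 12 rows; each row is the pose to reach, as a shift and turn from the pose commanded when the call began, along the tool's axes at that moment; what a row does not reach only later rows make up. A row lasts 1/8 s, in which the tool goes at most 62.5 mm and 10.7 degrees, less where a joint would pass 70% of its speed; a pose out of reach is approached as far as the arm can. A call with a gripper value outside its range is refused whole. The fingers move at their own pace and stop on an object; FORCE is the grip in N (left out, the last holds). Time passes only in rows, so rows that repeat a pose let the fingers close. It gives the time, the measured TCP pose, the force and the opening at its end, in the units of the state.
- get_state(): the state, without advancing time (a new reading comes with each control period).
- capture(name): name is "scene" or "top"; returns a dict with "image" (384x512x3 uint8, red, green, blue), "camera_matrix" (3x3 intrinsics, pixels), "world_from_camera" (4x4, takes a point from camera to world coordinates). Camera axes: x right, y down, z forward; pixel columns grow to the right and rows downward; lengths in mm; the calibration is good to about 2 mm. A picture is of the moment at which its call begins. There is no depth.
- sign_off(): hands the job in, once; it reports no verdict.
The state is a dict: "t": time; "joint_positions": joint angles; "joint_velocities": joint speeds; "joint_efforts": joint torques, N m; "tool_pos": TCP position; "eef_rot": TCP orientation; "wrist_force": force on the tool from outside, world axes, zero at the start; "wrist_torque": the same for the moment, N m; "opening": opening from 0.0 (shut) to 1.0 (fully open).
Only numpy, scipy, OpenCV 4.12 (cv2) and the standard library are available. Lean on these libraries where they do the work, as an engineer would, in place of code of your own. Each camera call takes 0.05 s, during which the arm holds its last target.

## Task

Press the release button on the mixing unit so that its lid springs fully open, then take the spare twin-barrel cartridge out of the stock rack by its cap, lay it flat on the open counter and let go. Take it again round its middle, lay it without dropping it in the unit's bed with its cap in the notch of the nose, then slide the pusher forward by its tab until it presses the cartridge home against the nose. Let go of everything, with the lid left open, and leave the other things where they are.

Things in the scene. Friction and masses are not known exactly. Their poses are not given: they have to be found in the camera images.
- unit: Fixed countertop mixing unit: pale grey open tub 256 x 144 mm, 72 high, smoked clear lid. Origin: centre of the tub's underside; +x from nose to rear, +y to the side where the lid hinges, z up. In this frame (mm): nose block x -128..-78, full width, top z 88; a console x -85..-5, y -148..-72, 55 high, on the side away from the hinge carries the release button.
- unit_home (a point): Where the centre of the cartridge lies when home: (-18, 0, 67) mm in the unit's frame (and its axes). The bed is a flat rib y -20..20, top 17 mm below this point. Guide ribs (inner faces y +-37, top z 72) run over x -78..-53 and 27..62 of the unit; between them the tub is open to y +-66 and down to z 30: room for fingers. Home = cap to -x, barrels' front ends against the nose.
- unit_notch (a point): Middle of the floor of the outlet notch through the nose, 85 mm ahead of the home point and 17 mm lower. The notch is 32 mm wide and 38 deep and takes the cartridge's cap and neck; its walls stand higher than the cap, so fingers cannot go beside the cap.
- lid_hinge (a point): Middle of the lid's hinge line, along the unit's x, 72 mm above the counter. The lid is 142 mm wide, 204 long, 42 deep; shut, its top is at 114 mm. Open at its stop it leans outwards: it takes up 0 to 90 mm beyond the hinge (unit's +y), up to 210 mm above the counter.
- release_top (a point): Centre of the top face of the release button (32 mm disc in a 48 mm collar, 77 mm above the counter), on the console, 42 mm from the side of the tub and the shut lid. It is pushed straight down, against a spring of about 5 N at full travel (6 mm); the latch lets the lid go from about 4 mm on.
- release (a joint): Travel of the release button in m: 0 up, 0.006 fully down.
- lid (a joint): Angle of the lid in rad: 0 shut and latched, 1.92 fully open at its stop. It is sprung open and swings up by itself in about 1 s once the button lets the latch go; it stays open.
- pusher (a joint): Travel of the pusher in m towards the nose (the unit's -x): 0 fully back, 0.030 end of its way; it starts between 0 and 0.008 and stays where it is left (friction about 2 N). With a cartridge lying home it meets the cartridge's tail at 0.024.
- pusher_tab (a point): Centre of the upright tab of the pusher, to be gripped or pushed once the lid is open: 14 mm wide (the unit's y), 22 mm long (x), 28 mm high (14 mm above and below this point). Below it is the carriage, 50 mm wide, whose front face with two discs bears on the cartridge's tail.
- pusher_face (a point): Centre of the pusher's front face (discs), 9 mm ahead (the unit's -x) of the tab's centre and 25 mm lower.
- cartridge_center (a point): Centre of the spare twin-barrel white cartridge (0.16 kg or so), half-way up, in the middle of its barrels. Axes: x along it from cap to tail, y across, z up. Barrels: two side by side, together 58 mm wide, 34 mm high, 120 mm long (x -60..60); tail flange 64 wide, 34 high, x 60..66; cap 22 wide, 24 high, x -104..-68, joined by a short round neck of 20 mm. It lies flat in one bay of the rack at the start, z up. Told from the other cartridge in the rack by its two barrels.
- cartridge_cap (a point): Point on the cartridge's axis inside the cap, 88 mm ahead of its centre: where the cap is gripped across its 22 mm width.
- cartridge_tail (a point): Centre of the rear face of the tail flange, 66 mm behind the cartridge's centre.
- rack: Fixed aluminium stock rack with two bays side by side, open at the front (its -x). Origin: centre underside. In its frame (mm): x -62..80, y -83..83; floor of the bays z 30, walls to z 68; bays centred at y = +-40, 70 wide, 136 deep. The cap of a cartridge juts out over the front edge (cap x -104..-68 when its centre is at x 0), free on both sides; the barrels cannot be reached from the sides.
- single: Bystander: single-barrel white cartridge in the other bay, barrel 52 mm in diameter, 162 mm long over all, lying like the spare one. Origin: under its middle.
- mint_tray: Bystander: mint plastic upper impression tray, horseshoe 76 x 80 mm, 19 mm high, with a flat handle to its -x reaching 81 mm from the origin. Origin: underside, middle of the horseshoe.
- steel_tray: Bystander: perforated steel impression tray of the same size, with a looped wire handle reaching 87 mm to its -x. Origin: underside, middle of the horseshoe.
- beaker: Bystander: glass beaker, 56 mm in diameter, 70 mm high. Origin: centre of its underside.
- bowl: Bystander: grey rubber mixing bowl, 124 mm in diameter, 55 mm high. Origin: centre of its underside.
- bottle: Bystander: amber bottle, 48 mm in diameter, 105 mm high. Origin: centre of its underside.
- spatula: Bystander: steel plaster spatula 200 mm long, lying along its x. Origin: underside, where the blade meets the black handle, which lies to its -x.
Mind the look-alikes: they are no part of the job. What is shaped like the part that bears cartridge_center but yellow is not meant.

How it is judged:
By the outcome, as a careful person would: the job done as asked, in the order asked, and still so for the second after the job is handed in, with the robot touching nothing.
It also fails if it takes over 72 s, if anything falls off the work surface, if the arm or the gripper's body presses on something with over 40 N, if the wrist force passes 120 N, or if a joint passes its speed limit or range.

## Working session

There is one attempt and no reset: what is moved stays moved. The work goes in short steps, Python scripts to look and compute and a shell command to move; the robot and the scene stay as the last step left them, time stands still between calls to the robot, and variables do not carry over. Pictures are saved under pics/ and viewed, and the job is handed in when it is done.

```bash
ls; mkdir -p pics
python3 - <<'E'
from rig import *
import cv2,json
print(get_state())
for n in("scene","top"):
    c=capture(n); cv2.imwrite(f"pics/{n}0.png",c["image"][:,:,::-1]); print(n,c["camera_matrix"],c["world_from_camera"])
E
```

```text
pics
{'t': 0.0, 'joint_positions': array([ 1.15269422e+00,  2.91253009e-01, -1.54110313e-01,  1.12669591e+00,
       -1.36706359e-05,  1.43150305e+00]), 'joint_velocities': array([ 0.00042298, -0.00164627,  0.00026101,  0.00106369, -0.00069347,
        0.00016655]), 'joint_efforts': array([ 6.82274367e-04, -5.37149477e+01,  3.31372511e+01,  1.59652624e-02,
       -1.93428186e-04,  1.96922900e-05]), 'tool_pos': array([144.39441028, 504.53418594, 404.15230729]), 'eef_rot': array([-1.67143434e-04,  1.38953301e-01,  9.90298733e-01, -6.08968062e-04]), 'wrist_force': array([ 0.71810052,  0.34598238, -0.29447865]), 'wrist_torque': array([ 0.00868195, -0.05736296, -0.01861349]), 'opening': 1.0022242349765496}
scene [[421.77792802   0.         255.02875471]
 [  0.         421.77792802 193.03958991]
 [  0.           0.           1.        ]] [[-8.65596356e-01  3.33447489e-01 -3.73571573e-01  1.01095311e+03]
 [ 5.00646835e-01  5.61721652e-01 -6.58651298e-01  9.52335422e+02]
 [-9.78238000e-03 -7.57153589e-01 -6.53163646e-01  9.70660349e+02]
 [ 0.00000000e+00  0.00000000e+00  0.00000000e+00  1.00000000e+00]]
top [[454.54901805   0.         256.17319095]
 [  0.         454.54901805 196.23567927]
 [  0.           0.           1.        ]] [[ 2.12137617e-02 -9.83720520e-01  1.78448632e-01  2.84399415e+02]
 [-9.99774731e-01 -2.07516105e-02  4.45617205e-03  6.40458702e+01]
 [-6.80531375e-04 -1.78502966e-01 -9.83939138e-01  1.30141837e+03]
 [ 0.00000000e+00  0.00000000e+00  0.00000000e+00  1.00000000e+00]]
```

View pics/scene0.png

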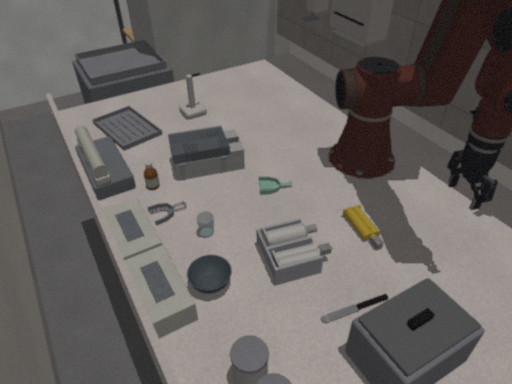

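View pics/top0.png

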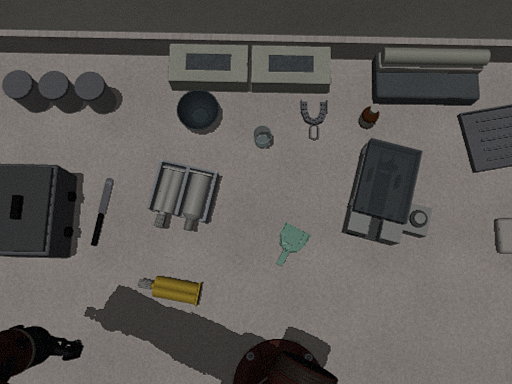

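Run:
```python
import cv2,numpy as np
t=cv2.imread("pics/top0.png");s=cv2.imread("pics/scene0.png")
f=lambda im,r,c,k:cv2.convertScaleAbs(cv2.resize(im[r[0]:r[1],c[0]:c[1]],None,fx=k,fy=k,interpolation=cv2.INTER_CUBIC),alpha=1.6)
cv2.imwrite("pics/c_rack.png",np.hstack([f(t,(150,240),(140,230),4.4),f(s,(210,290),(250,340),4.95/1.0*1.0)[:396,:396]]) )
cv2.imwrite("pics/c_unit.png",f(t,(130,250),(330,440),5))
cv2.imwrite("pics/c_unit_s.png",f(s,(110,190),(155,255),7))
```

```text
(no output)
```

View pics/c_rack.png

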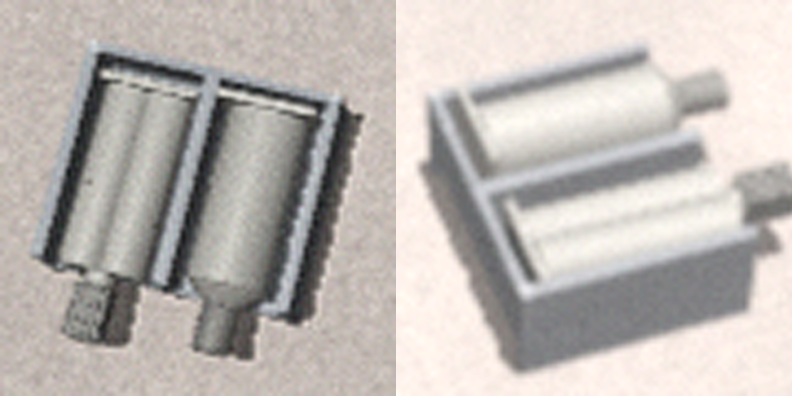

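View pics/c_unit.png

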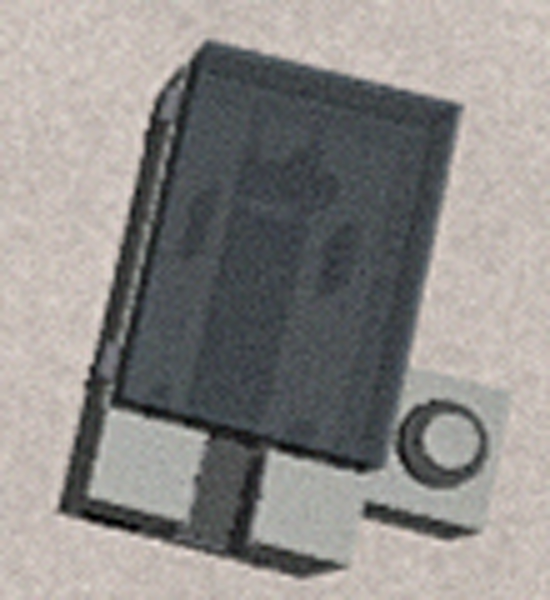

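View pics/c_unit_s.png

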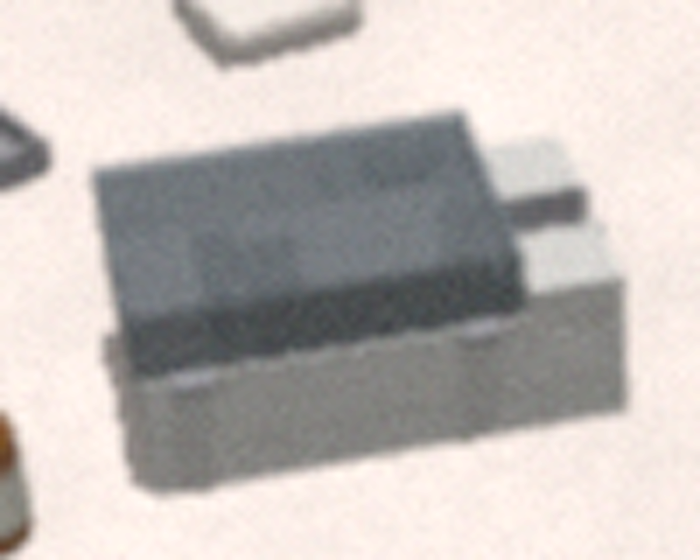

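```bash
cat > h.py <<'E'
import numpy as np,cv2
from rig import *
import rig
C={}
def cam(n):
    if n not in C: C[n]=capture(n)
    return C[n]
K={"scene":np.array([[421.77792802,0,255.02875471],[0,421.77792802,193.03958991],[0,0,1]]),
"top":np.array([[454.54901805,0,256.17319095],[0,454.54901805,196.23567927],[0,0,1]])}
W={"scene":np.array([[-8.65596356e-01,3.33447489e-01,-3.73571573e-01,1.01095311e+03],[5.00646835e-01,5.61721652e-01,-6.58651298e-01,9.52335422e+02],[-9.78238e-03,-7.57153589e-01,-6.53163646e-01,9.70660349e+02]]),
"top":np.array([[2.12137617e-02,-9.83720520e-01,1.78448632e-01,2.84399415e+02],[-9.99774731e-01,-2.07516105e-02,4.45617205e-03,6.40458702e+01],[-6.80531375e-04,-1.78502966e-01,-9.83939138e-01,1.30141837e+03]])}
def ray(n,u,v,z):
    d=W[n][:,:3]@np.linalg.solve(K[n],[u,v,1.]);o=W[n][:,3]
    return (o+d*(z-o[2])/d[2])
def proj(n,p):
    q=K[n]@(W[n][:,:3].T@(np.asarray(p,float)-W[n][:,3]));return q[:2]/q[2]
def crop(im,r,c,k,name,g=1.6):
    o=cv2.convertScaleAbs(cv2.resize(im[r[0]:r[1],c[0]:c[1]],None,fx=k,fy=k,interpolation=cv2.INTER_CUBIC),alpha=g)
    cv2.imwrite(name,o)
def cp(n,X,Y,r0,c0,k,z): return ray(n,c0+(X+.5)/k-.5,r0+(Y+.5)/k-.5,z)
E
python3 - <<'E'
from h import *
np.set_printoptions(precision=1,suppress=True)
un=lambda X,Y,z:cp("top",X,Y,130,330,5,z)
print("btn",un(452,441,77))
L=[un(*p,114) for p in((210,42),(462,105),(385,470),(118,402))]
for a in L:print(a)
ang=lambda a,b:np.degrees(np.arctan2(*(b-a)[[1,0]]))
print([ (ang(L[i],L[(i+1)%4]),np.linalg.norm(L[(i+1)%4]-L[i])) for i in range(4)])
rk=lambda X,Y,z:cp("top",X,Y,150,140,4.4,z)
R=[rk(*p,68) for p in((95,45),(340,100),(290,318),(38,258))]
for a in R:print(a)
print([ (ang(R[i],R[(i+1)%4]),np.linalg.norm(R[(i+1)%4]-R[i])) for i in range(4)])
print("cap", rk(84,312,59))
E
```

```text
btn [ 456.4 -376.1   77. ]
[ 667.2 -240.8  114. ]
[ 634.6 -376.1  114. ]
[ 435.1 -327.   114. ]
[ 468.2 -187.5  114. ]
[(np.float64(-103.54599186982509), np.float64(139.2206040147495)), (np.float64(166.16708685466173), np.float64(205.4511999220913)), (np.float64(76.63516373923312), np.float64(143.43404900463523)), (np.float64(-15.004232092366738), np.float64(205.96883279007133))]
[606.  337.6  68. ]
[573.4 180.4  68. ]
[434.  206.4  68. ]
[468.3 365.1  68. ]
[(np.float64(-101.71990879114188), np.float64(160.48100607350108)), (np.float64(169.4593353724228), np.float64(141.76224968049303)), (np.float64(77.80329910576181), np.float64(162.408819367579)), (np.float64(-11.313683746457299), np.float64(140.3842690973723))]
cap [436.2 336.4  59. ]
```

```bash
cat >> h.py <<'E'
from scipy.spatial.transform import Rotation as Ro
def rot(q): return Ro.from_quat([q[1],q[2],q[3],q[0]])
def go(target,yaw=None,cmd=None):
    """print slide/rot to bring TCP to target with tool-y (jaw axis) at world yaw deg, pointing down"""
    s=get_state(); p=np.array(cmd if cmd is not None else s["tool_pos"]); R=rot(s["eef_rot"])
    print("t",round(s["t"],2),"pos",np.round(s["tool_pos"],1),"F",np.round(s["wrist_force"],1),"op",round(s["opening"],3))
    cy=np.degrees(np.arctan2(R.as_matrix()[1,1],R.as_matrix()[0,1])); print("jaw yaw",round(cy,1),"j",np.round(s["joint_positions"],2))
    print("slide",np.round(R.inv().apply(np.array(target)-p),1))
    if yaw is not None:
        a=np.radians(yaw); y=np.array([np.cos(a),np.sin(a),0]); z=np.array([0,0,-1.]); x=np.cross(y,z)
        print("rot",np.round((R.inv()*Ro.from_matrix(np.c_[x,y,z])).as_rotvec(degrees=True),2))
E
python3 -c "
from h import *
go([456.4,-376.1,280],cmd=[144.475,504.729,404.705]);go([456.4,-376.1,243],yaw=76)"
```

```text
t 0.1 pos [144.4 504.6 404.2] F [-0.3  1.4  0.7] op 0.999
jaw yaw 74.0 j [ 1.15  0.29 -0.15  1.13 -0.    1.43]
slide [-542.3 -760.8  125.5]
t 0.1 pos [144.4 504.6 404.2] F [-0.3  1.4  0.7] op 0.999
jaw yaw 74.0 j [ 1.15  0.29 -0.15  1.13 -0.    1.43]
slide [-542.3 -760.6  162. ]
rot [-0.07 -0.01 -1.98]
```

```bash
python3 -m jog '{"claw":[0,0,0,0,0,0,0,0,0,0,0,0],"slide":[[-250,-380,60],[-542,-761,110],[-542,-761,110],[-542,-761,110],[-542,-761,110],[-542,-761,110],[-542,-761,110],[-542,-761,110],[-542,-761,110],[-542,-761,110],[-542,-761,110],[-542,-761,110]],"rot":[[0,0,-2],[0,0,-2],[0,0,-2],[0,0,-2],[0,0,-2],[0,0,-2],[0,0,-2],[0,0,-2],[0,0,-2],[0,0,-2],[0,0,-2],[0,0,-2]]}' ; python3 -c "
from h import *
go([456.4,-376.1,280],yaw=76)"
```

```text
t: 1.6
tool_pos: [390.6, -193.6, 317.2]
eef_rot: [0.0, 0.122, 0.993, 0.0]
wrist_force: [0.4, 0.4, 0.6]
opening: 0.003
t 1.6 pos [ 390.6 -193.6  317.2] F [0.4 0.4 0.6] op 0.003
jaw yaw 76.0 j [-0.63  0.2  -0.52  0.85  0.   -0.38]
slide [-108.1 -161.2   37.2]
rot [ 0.01  0.   -0.02]
```

```bash
python3 -m jog '{"claw":[0,0,0,0,0],"slide":[[-108,-161,37],[-108,-161,37],[-108,-161,37],[-108,-161,37],[-108,-161,37]],"rot":[[0,0,0],[0,0,0],[0,0,0],[0,0,0],[0,0,0]]}' ; python3 -c "
from h import *
go([456.4,-376.1,243],yaw=76)
crop(cam('scene')['image'][:,:,::-1],(80,200),(140,270),5,'pics/b1.png')
crop(cam('top')['image'][:,:,::-1],(130,250),(330,460),5,'pics/b2.png')"
```

```text
t: 2.22
tool_pos: [456.1, -373.7, 279.8]
eef_rot: [-0.001, 0.122, 0.993, 0.001]
wrist_force: [0.1, 0.8, -0.5]
opening: -0.002
t 2.23 pos [ 456.1 -373.7  279.8] F [ 0.1  0.8 -0.5] op -0.002
jaw yaw 76.0 j [-0.81  0.51 -0.17  0.9   0.   -0.57]
slide [-0.9 -2.3 36.8]
rot [ 0.06 -0.08 -0.01]
```

View pics/b1.png

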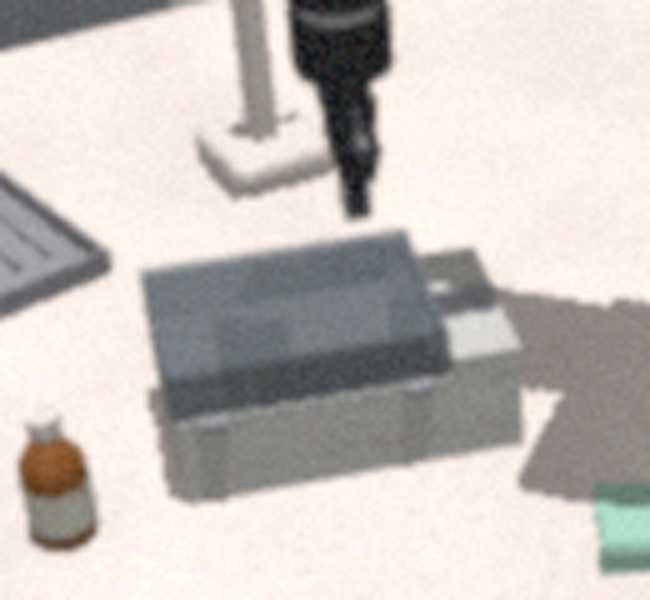

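View pics/b2.png

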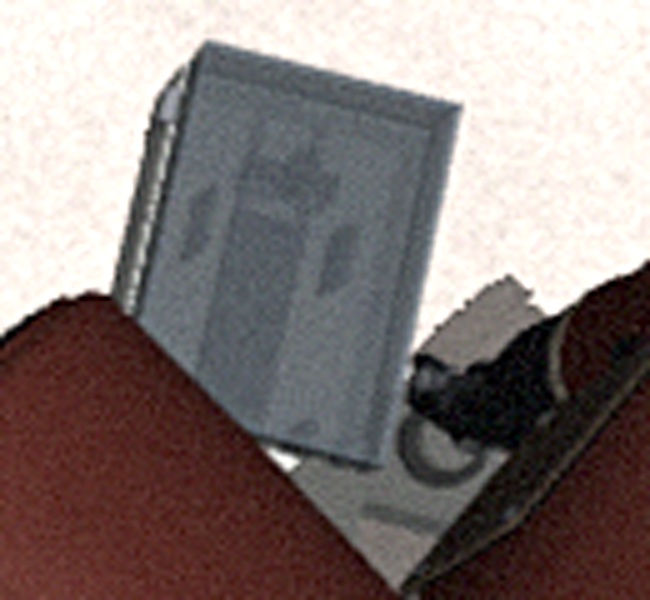

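```bash
python3 -c "
from h import *
for z in(77,107,125,150,200,280):
  a=proj('top',(456,-374,z));b=proj('scene',(456,-374,z)); print(z,(a-[330,130])*5,(b-[140,80])*5)
print(cam('top')['world_from_camera'],cam('top')['camera_matrix'])
o=cam('top')['image'][:,:,::-1]
cv2.imwrite('pics/full1.png',o)"
```

```text
77 [446.08468881 439.6089237 ] [353.54100643 244.11510805]
107 [466.0342455  432.15810157] [350.525123   211.17068814]
125 [478.48056221 427.50961271] [348.68085746 191.02459844]
150 [496.39675003 420.81821948] [346.07488479 162.55789537]
200 [534.60621059 406.54763198] [340.70178113 103.86405426]
280 [603.30645212 380.88925331] [331.62833416   4.749001  ]
[[ 2.12137617e-02 -9.83720520e-01  1.78448632e-01  2.84399415e+02]
 [-9.99774731e-01 -2.07516105e-02  4.45617205e-03  6.40458702e+01]
 [-6.80531375e-04 -1.78502966e-01 -9.83939138e-01  1.30141837e+03]
 [ 0.00000000e+00  0.00000000e+00  0.00000000e+00  1.00000000e+00]] [[454.54901805   0.         256.17319095]
 [  0.         454.54901805 196.23567927]
 [  0.           0.           1.        ]]
```

View pics/full1.png

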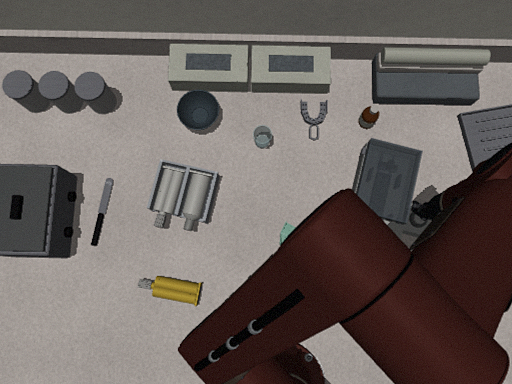

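```bash
python3 -m jog '{"claw":[0,0,0,0,0],"slide":[[-1,-2,20],[-1,-2,30],[-1,-2,34],[-1,-2,36.5],[-1,-2,36.5]],"rot":[[0,0,0],[0,0,0],[0,0,0],[0,0,0],[0,0,0]]}' ; python3 -c "
from h import *
crop(cam('scene')['image'][:,:,::-1],(80,200),(140,270),5,'pics/b3.png')"
```

```text
t: 3.0
tool_pos: [456.8, -375.3, 244.6]
eef_rot: [-0.0, 0.121, 0.993, 0.0]
wrist_force: [-1.8, 2.7, 4.4]
opening: 0.003
```

View pics/b3.png

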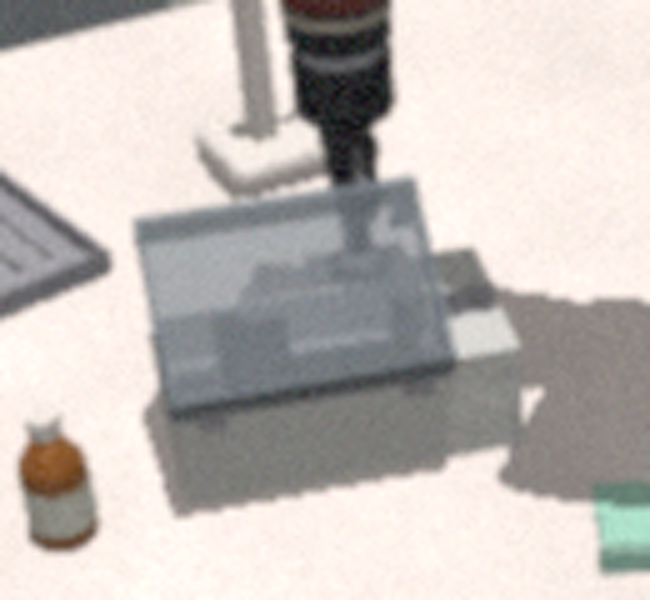

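```bash
python3 -m jog '{"claw":[0,0,0,0,1,1,1,1,1,1,1,1],"slide":[[0,0,-60],[0,0,-120],[0,0,-180],[15,60,-190],[30,122,-190],[45,182,-190],[60,243,-190],[75,303,-190],[90,364,-190],[105,425,-190],[120,485,-190],[150,580,-190]],"rot":[[0,0,0],[0,0,0],[0,0,0],[0,0,0],[0,0,0],[0,0,0],[0,0,0],[0,0,0],[0,0,0],[0,0,0],[0,0,0],[0,0,0]]}' ; python3 -c "
from h import *
o=cam('top')['image'][:,:,::-1]; cv2.imwrite('pics/full2.png',o)
crop(o,(130,250),(320,440),5,'pics/u2.png')
go([440,333,300],yaw=78.5)"
```

```text
t: 4.55
tool_pos: [453.6, 187.8, 434.6]
eef_rot: [0.001, 0.122, 0.993, 0.0]
wrist_force: [1.6, -0.3, 0.3]
opening: 0.999
t 4.6 pos [452.3 193.6 434.5] F [-3.4  4.2 -1.9] op 1.0
jaw yaw 76.3 j [ 0.25  0.21 -0.18  1.18  0.    0.49]
slide [ 45.1 131.9 135.1]
rot [ 0.23  0.02 -2.22]
```

View pics/full2.png

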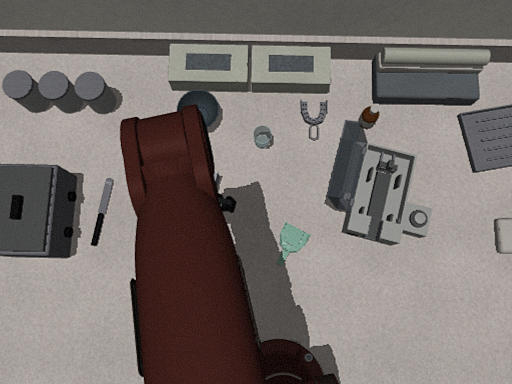

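View pics/u2.png

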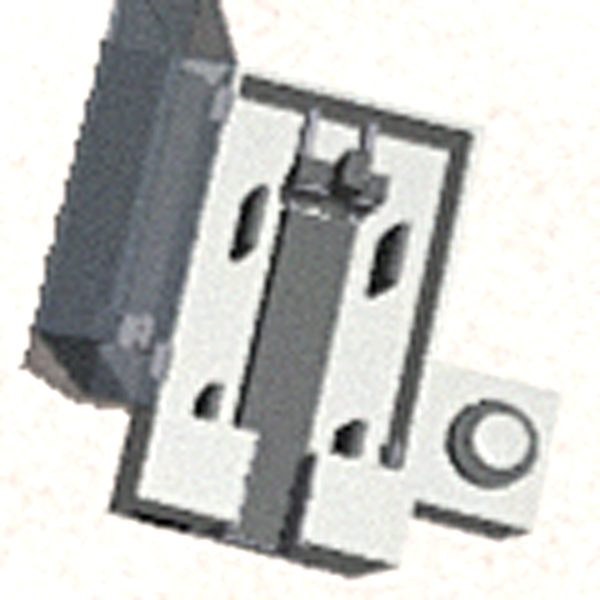

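```bash
python3 -c "
from h import *
t=cv2.imread('pics/top0.png');s=cv2.imread('pics/scene0.png');u=cv2.imread('pics/full2.png')
crop(t,(160,235),(145,220),8,'pics/k1.png',1.7)
crop(s,(215,285),(255,335),8,'pics/k2.png',1.1)
crop(u,(140,248),(335,435),7,'pics/k3.png',1.1)
"
```

```text
(no output)
```

View pics/k1.png

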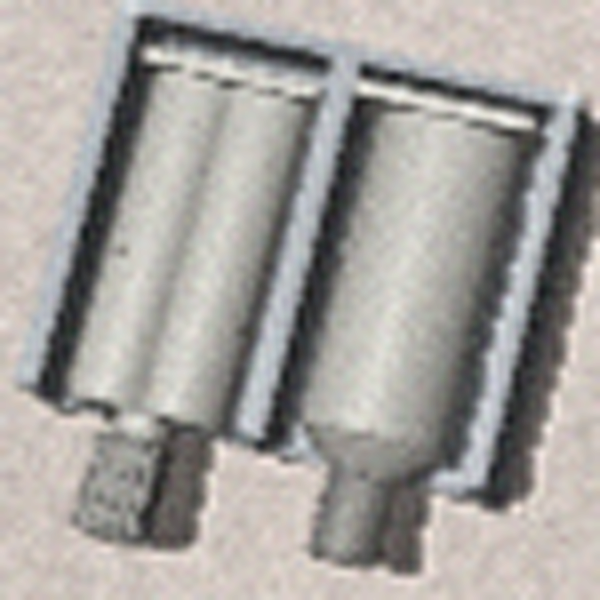

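View pics/k2.png

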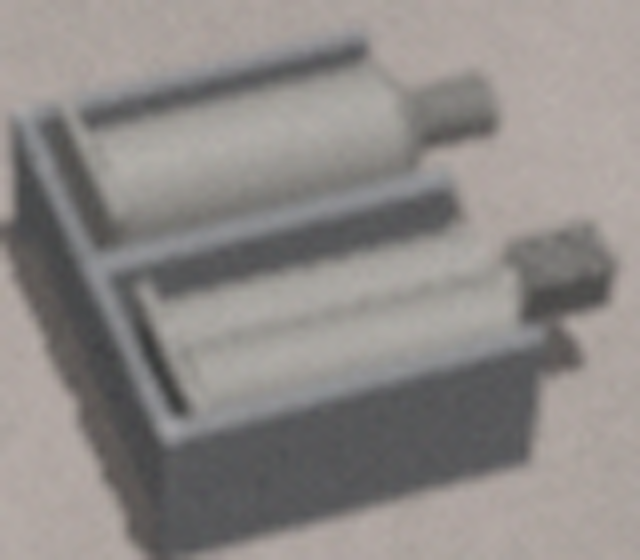

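View pics/k3.png

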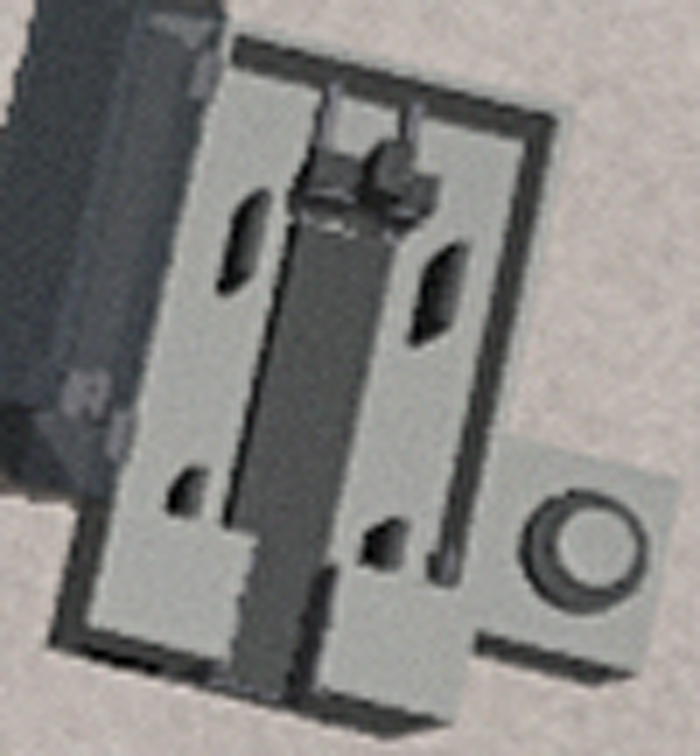

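```bash
python3 -c "
from h import *
np.set_printoptions(precision=1,suppress=True)
f=lambda X,Y,z:cp('top',X,Y,160,145,8,z)
for p in((95,430),(165,445),(145,537),(70,523),(119,483)): print('cap',f(*p,59))
print('tail top',f(142,48,64),f(326,92,64))
print('valley',f(224,90,50),f(150,400,50))
print('rack',[f(*p,68) for p in((138,12),(578,97),(20,382),(480,492))])
g=lambda X,Y,z:cp('scene',X,Y,215,255,8,z)
for p in((510,240),(590,222),(612,262),(530,287)): print('cap s',g(*p,59))
print('s rack',g(168,438,68),g(535,335,68),g(15,118,68))
h=lambda X,Y,z:cp('top',X,Y,140,335,7,z)
print('nose z88 FL,FR,BL notch edges', h(88,630,88),h(450,722,88),h(222,665,88),h(315,690,88),h(252,533,88),h(335,560,88))
print('tub rear corners z72',h(572,105,72)); print('btn',h(595,545,77))
"
```

```text
cap [456.  343.8  59. ]
cap [451.3 319.4  59. ]
cap [419.4 324.4  59. ]
cap [423.7 350.5  59. ]
cap [437.8 334.5  59. ]
tail top [590.6 334.4  64. ] [576.1 269.2  64. ]
valley [579.4 307.6  50. ] [468.2 327.3  50. ]
rack [array([602.5, 335.7,  68. ]), array([575.3, 180.7,  68. ]), array([470.9, 368.5,  68. ]), array([436.2, 209.1,  68. ])]
cap s [446.3 324.   59. ]
cap s [416.1 331.7  59. ]
cap s [421.2 351.2  59. ]
cap s [453.7 345.8  59. ]
s rack [605.1 344.1  68. ] [471.  370.5  68. ] [573.9 187.5  68. ]
nose z88 FL,FR,BL notch edges [ 418.9 -175.9   88. ] [ 386.7 -313.    88. ] [ 406.6 -226.8   88. ] [ 397.8 -262.    88. ] [ 457.7 -239.4   88. ] [ 447.9 -271.1   88. ]
tub rear corners z72 [ 635.1 -375.2   72. ]
btn [ 457.4 -375.    77. ]
```

```bash
python3 -c "
from h import *
go([435.5,336,270],yaw=78)"
```

```text
t 4.6 pos [452.3 193.6 434.5] F [-3.4  4.2 -1.9] op 1.0
jaw yaw 76.3 j [ 0.25  0.21 -0.18  1.18  0.    0.49]
slide [ 50.2 133.7 165.1]
rot [ 0.23  0.02 -1.72]
```

```bash
python3 -m jog '{"claw":[0.6,0.6,0.6,0.6,0.6],"slide":[[25,67,60],[50,134,120],[50,134,165],[50,134,165],[50,134,165]],"rot":[[0,0,-2],[0,0,-2],[0,0,-2],[0,0,-2],[0,0,-2]]}' ; python3 -c "
from h import *
go([435.5,336,208],yaw=78)
crop(cam('scene')['image'][:,:,::-1],(200,300),(245,365),6,'pics/g1.png')"
```

```text
t: 5.22
tool_pos: [436.6, 328.2, 267.3]
eef_rot: [-0.001, 0.103, 0.995, -0.001]
wrist_force: [0.1, -0.4, 1.7]
opening: 0.603
t 5.22 pos [436.6 328.2 267.3] F [ 0.1 -0.4  1.7] op 0.603
jaw yaw 78.1 j [ 0.51  0.45 -0.31  0.82 -0.    0.72]
slide [ 2.5  7.6 59.3]
rot [-0.14 -0.15  0.12]
```

View pics/g1.png

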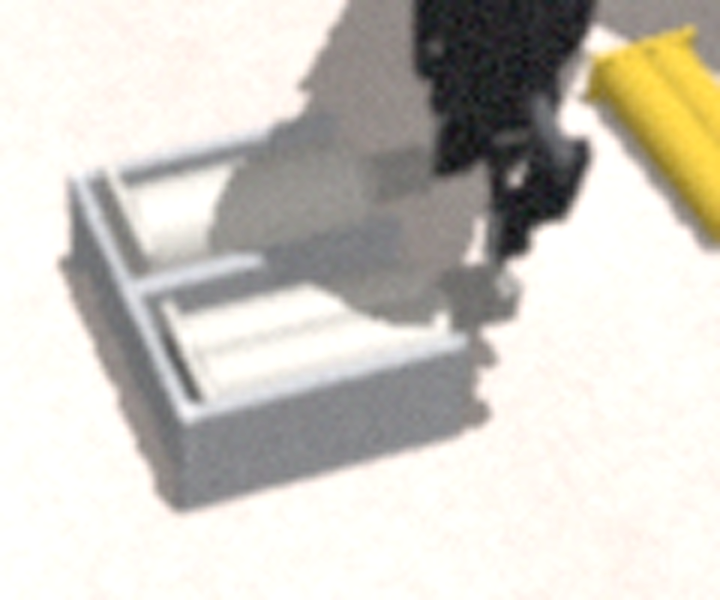

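```bash
python3 -c "
from h import *
go([435.5,336,208],yaw=78)"
```

```text
t 5.28 pos [437.4 327.9 269. ] F [0.  0.1 0.6] op 0.601
jaw yaw 78.1 j [ 0.51  0.44 -0.31  0.82 -0.    0.72]
slide [ 3.5  7.6 61. ]
rot [-0.06 -0.03  0.08]
```

```bash
python3 -m jog '{"claw":[0.6,0.6,0.6,0.6],"slide":[[3,7.5,15],[3,7.5,40],[3,7.5,60.5],[3,7.5,60.5]],"rot":[[0,0,0],[0,0,0],[0,0,0],[0,0,0]]}' ; python3 -c "
from h import *
crop(cam('scene')['image'][:,:,::-1],(200,300),(265,365),6,'pics/g2.png')
go([435.5,336,208],yaw=78)"
```

```text
t: 5.78
tool_pos: [436.0, 335.3, 208.0]
eef_rot: [-0.001, 0.105, 0.995, -0.0]
wrist_force: [-0.4, -0.5, 0.2]
opening: 0.594
t 5.83 pos [436.4 335.6 209. ] F [ 0.2 -1.5  0.5] op 0.604
jaw yaw 78.0 j [ 0.52  0.52 -0.36  0.69 -0.    0.73]
slide [1.  0.2 1. ]
rot [ 0.01  0.01 -0.01]
```

View pics/g2.png

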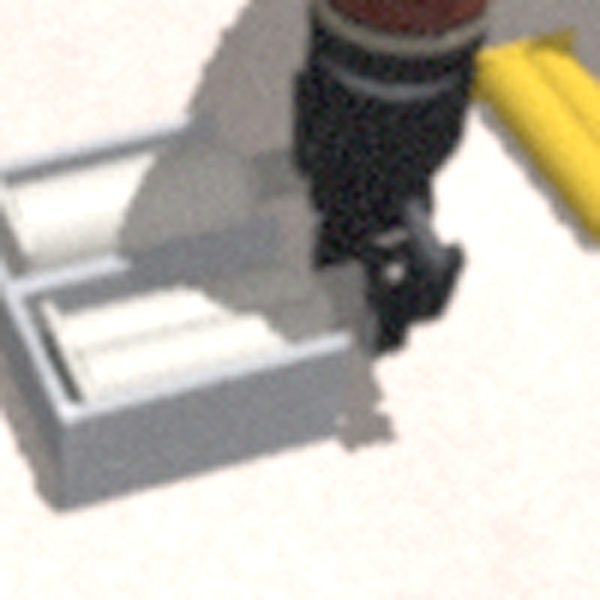

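Cap is between the fingers (crop ~(380,290)). Close, then lift a little and look.

```bash
python3 -m jog '{"claw":[0,0,0,0,0,0,0,0,0,0],"slide":[[0,0,1],[0,0,1],[0,0,1],[0,0,1],[0,0,1],[0,0,-10],[0,0,-30],[0,0,-55],[0,0,-85],[0,0,-85]],"rot":[[0,0,0],[0,0,0],[0,0,0],[0,0,0],[0,0,0],[0,0,0],[0,0,0],[0,0,0],[0,0,0],[0,0,0]]}' 100; python3 -c "
from h import *
crop(cam('scene')['image'][:,:,::-1],(160,300),(225,365),5,'pics/g3.png',1.2)
cv2.imwrite('pics/t3.png',cam('top')['image'][:,:,::-1])
go([435.5,336,208],yaw=78)"
```

```text
t: 7.08
tool_pos: [436.9, 336.3, 296.2]
eef_rot: [0.002, 0.104, 0.995, 0.001]
wrist_force: [-0.3, 0.1, -3.4]
opening: 0.243
t 7.17 pos [436.  335.7 293.6] F [-0.1  0.8 -2.1] op 0.239
jaw yaw 78.0 j [ 0.52  0.42 -0.26  0.88  0.    0.73]
slide [ 0.6  0.1 85.6]
rot [0.01 0.   0.02]
```

View pics/g3.png

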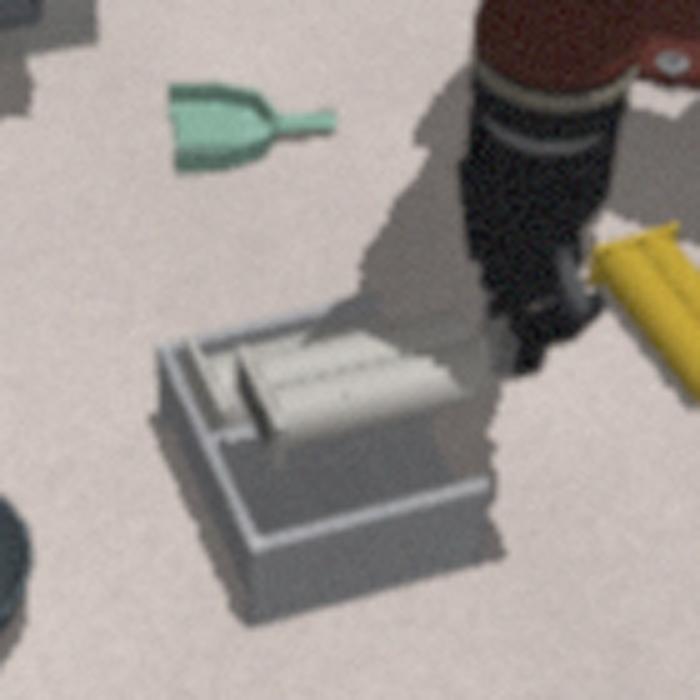

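View pics/t3.png

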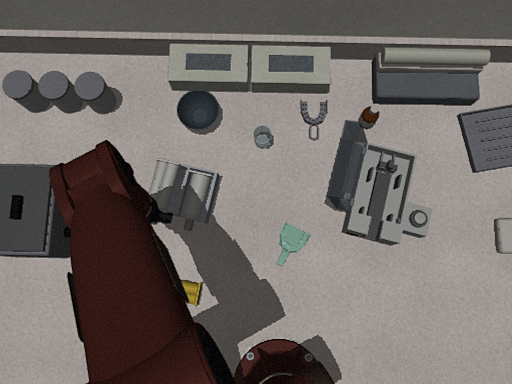

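```bash
python3 -c "
from h import *
np.set_printoptions(precision=0,suppress=True)
print('mint',ray('top',292,240,10),ray('top',281,222,10), ray('top',310,265,0),'rack R',ray('top',218,215,0),'beaker',ray('top',263,138,0), 'yellow', ray('top',200,300,20))
go([394,113,300],yaw=78)"
```

```text
mint [395. -34.  10.] [445.  -3.  10.] [326. -87.   0.] rack R [463. 179.   0.] beaker [697.  53.   0.] yellow [223. 218.  20.]
t 7.17 pos [436. 336. 294.] F [-0.  1. -2.] op 0.239
jaw yaw 78.0 j [ 1.  0. -0.  1.  0.  1.]
slide [  -5. -227.   -6.]
rot [0. 0. 0.]
```

```bash
python3 -m jog '{"claw":[0,0,0,0,0,0,0,0,0,0,0,0],"slide":[[0,-30,0],[-2,-80,0],[-4,-135,0],[-5,-185,0],[-5,-215,10],[-5,-227,40],[-5,-227,75],[-5,-227,95],[-5,-227,105],[-5,-227,111],[-5,-227,113],[-5,-227,113]],"rot":[[0,0,0],[0,0,0],[0,0,0],[0,0,0],[0,0,0],[0,0,0],[0,0,0],[0,0,0],[0,0,0],[0,0,0],[0,0,0],[0,0,0]]}'; python3 -c "
from h import *
crop(cam('scene')['image'][:,:,::-1],(160,290),(205,355),5,'pics/g4.png',1.2)
go([394,113,178],yaw=78)"
```

```text
t: 8.68
tool_pos: [394.2, 112.8, 180.9]
eef_rot: [0.0, 0.104, 0.995, 0.0]
wrist_force: [-0.8, -0.0, -2.5]
opening: 0.234
t 8.72 pos [394.2 112.8 181. ] F [ 0.4 -0.2 -2.7] op 0.235
jaw yaw 78.0 j [ 0.1   0.37 -0.76  0.44 -0.    0.31]
slide [0.2 0.2 3. ]
rot [0.01 0.04 0.03]
```

View pics/g4.png

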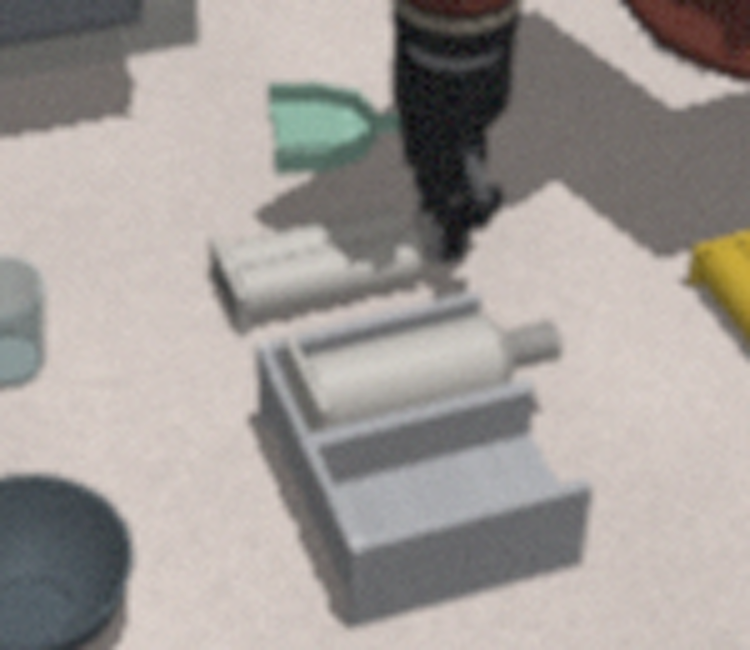

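Nearly down, level. Lower 3 mm, release, rise, and clear to the side for a look.

```bash
python3 -m jog '{"claw":[0,0,0,0.6,0.6,0.6,0.6,0.6,1,1,1,1],"slide":[[0,0,2],[0,0,3.5],[0,0,3.5],[0,0,3.5],[0,0,3.5],[0,0,3.5],[0,0,-20],[0,0,-70],[0,0,-120],[15,50,-130],[30,110,-130],[40,170,-130]],"rot":[[0,0,0],[0,0,0],[0,0,0],[0,0,0],[0,0,0],[0,0,0],[0,0,0],[0,0,0],[0,0,0],[0,0,0],[0,0,0],[0,0,0]]}'; python3 -c "
from h import *
o=cam('scene')['image'][:,:,::-1];cv2.imwrite('pics/s5.png',o)
crop(o,(185,255),(225,325),6,'pics/s5c.png',1.2)
t=cam('top')['image'][:,:,::-1];cv2.imwrite('pics/t5.png',t)
crop(t,(165,245),(190,290),7,'pics/t5c.png',1.3)
crop(t,(140,245),(335,435),5.6,'pics/t5u.png',1.1)
crop(o,(90,190),(130,255),6,'pics/s5u.png',1.2)
"
```

```text
t: 10.22
tool_pos: [389.8, 289.1, 311.0]
eef_rot: [0.0, 0.105, 0.995, 0.0]
wrist_force: [1.2, 0.5, 0.6]
opening: 0.998
```

View pics/s5c.png

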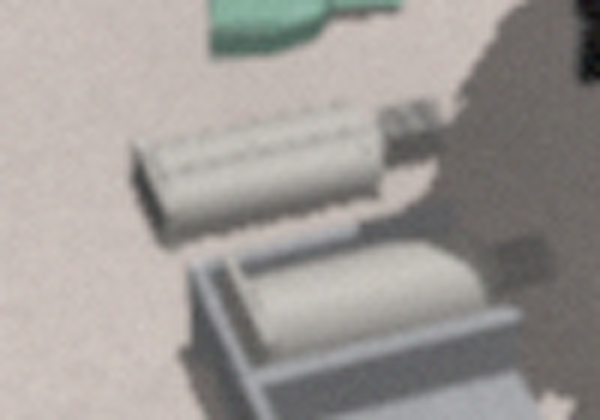

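View pics/t5c.png

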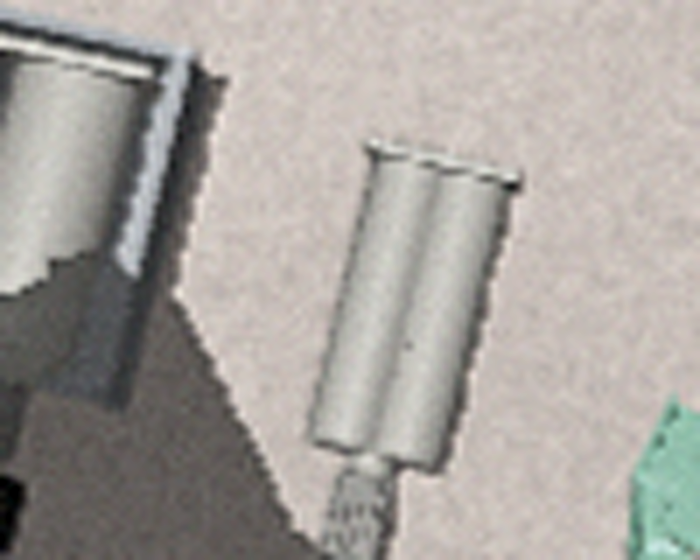

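View pics/t5u.png

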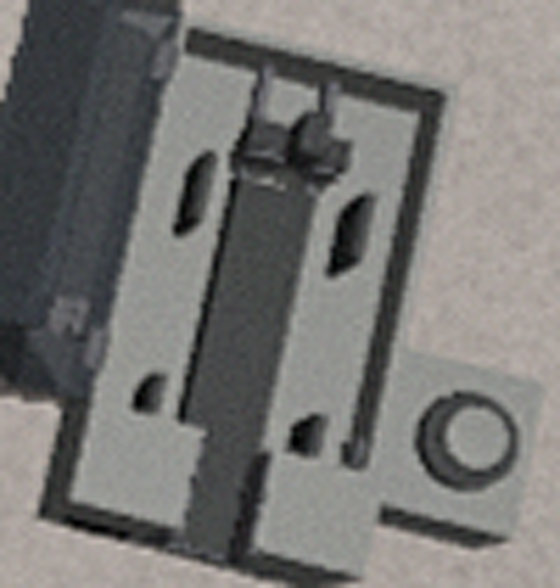

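View pics/s5u.png

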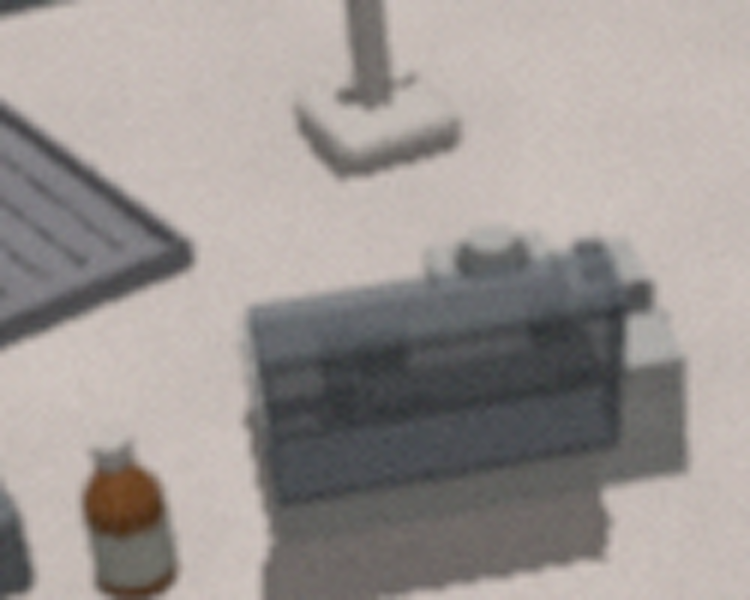

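```bash
cat > m1.py <<'E'
from h import *
np.set_printoptions(precision=1,suppress=True)
f=lambda X,Y,z:cp('top',X,Y,165,190,7,z)
def mid(a,b):return (a+b)/2
def yaw(v):return np.degrees(np.arctan2(v[1],v[0]))
ta,tb=f(368,147,32),f(520,182,32); fa,fb=f(312,440,17),f(440,472,17)
print('tail',mid(ta,tb),'W',np.linalg.norm(ta-tb),'yaw',yaw(tb-ta)+90)
print('front',mid(fa,fb),np.linalg.norm(fa-fb),yaw(fb-fa)+90)
v=f(436,172,20)-f(372,452,20); print('valley yaw',yaw(v),mid(f(436,172,20),f(372,452,20)))
t,fr=mid(ta,tb),mid(fa,fb); d=(t-fr)[:2]; print('axis yaw',yaw(d),np.linalg.norm(d),'centre',fr[:2]+d/np.linalg.norm(d)*60, t[:2]-d/np.linalg.norm(d)*66)
g=lambda X,Y,z:cp('scene',X,Y,185,225,6,z)
print('s flange top', g(135,148,32),g(170,240,5))
u=lambda X,Y,z:cp('top',X,Y,140,335,5.6,z)
print('bed L',yaw(u(232,185,50)-u(185,415,50)),'R',yaw(u(312,200,50)-u(268,430,50)))
print('bed mid', mid(u(232,185,50),u(312,200,50)), mid(u(185,415,50),u(266,440,50)))
a,b=u(183,545,88),u(252,552,88); c,e=u(203,428,88),u(270,452,88)
print('notch', a,b,c,e, yaw(c-a),yaw(e-b))
print('nose',u(70,503,88),u(362,580,88),u(205,430,88))
print('rear',u(450,93,72),u(190,25,72), yaw(u(450,93,72)-u(190,25,72))+90,'sideR yaw', yaw(u(450,93,72)-u(395,352,72)))
E
python3 m1.py
```

```text
tail [538.1  79.4  32. ] W 63.53440026769113 yaw -12.001018841181462
front [420.2 104.4  17. ] 53.49171963133832 -12.846585240587785
valley yaw -11.33262756760265 [479.3  94.3  20. ]
axis yaw -11.970479597125081 120.5092968206479 centre [478.9  91.9] [473.5  93.1]
s flange top [536.9  62.6  32. ] [542.5 109.9   5. ]
bed L -12.615541718934491 R -12.24185071403671
bed mid [ 582.8 -287.3   50. ] [ 462.8 -260.8   50. ]
notch [ 400.4 -229.3   88. ] [ 397.8 -262.1   88. ] [ 456.9 -240.1   88. ] [ 445.9 -272.    88. ] -10.892023718169344 -11.65553602915057
nose [ 419.4 -175.7   88. ] [ 385.5 -314.    88. ] [ 455.9 -241.1   88. ]
rear [ 630.3 -371.3   72. ] [ 662.8 -242.5   72. ] -14.16098872631926 sideR yaw -13.782041868333271
```

```bash
cat > m2.py <<'E'
from h import *
im=cv2.cvtColor(cv2.imread('pics/t5.png'),cv2.COLOR_BGR2GRAY)[130:255,330:440]
im=cv2.GaussianBlur(cv2.resize(im,None,fx=4,fy=4,interpolation=cv2.INTER_CUBIC),(0,0),3)
L=cv2.createLineSegmentDetector().detect(im)[0][:,0]
for x1,y1,x2,y2 in L:
    if np.hypot(x2-x1,y2-y1)<70: continue
    P=[cp('top',x,y,130,330,4,72) for x,y in((x1,y1),(x2,y2))]
    v=P[1]-P[0]; a=np.degrees(np.arctan2(v[1],v[0]))
    a=(a+45)%90-45
    print(np.round([x1/4+330,y1/4+130,x2/4+330,y2/4+130],1),'len',round(np.linalg.norm(v)),'yaw',round(a,2))
E
python3 m2.py
```

```text
[390.7 245.6 341.2 232.5] len 137 yaw -13.78
[366.  214.7 376.2 170.7] len 128 yaw -14.01
[341.2 232.2 346.2 211.9] len 58 yaw -14.32
[330.2 178.6 340.5 137.3] len 123 yaw -13.96
[420.  237.9 402.1 233.3] len 49 yaw -13.67
[383.4 220.9 379.3 238.4] len 50 yaw -14.68
[347.7 229.3 366.8 234.4] len 53 yaw -13.87
[403.5 230.1 425.  235.6] len 59 yaw -13.46
[397.1 218.2 409.8 160. ] len 169 yaw -14.0
[354.1 200.3 347.2 228.2] len 80 yaw -14.5
[380.3 238.1 398.2 242.5] len 49 yaw -12.84
[368.3 144.3 414.4 156.1] len 132 yaw -13.92
[414.6 156.8 400.2 223.2] len 193 yaw -13.98
[361.5 166.8 353.7 200.4] len 98 yaw -13.74
[391.5 174.9 381.6 219.4] len 129 yaw -13.93
```

```bash
cat > m3.py <<'E'
from h import *
a=np.radians(-13.95);ux=np.array([np.cos(a),np.sin(a)]);uy=np.array([-ux[1],ux[0]])
def X(u,v,z,x):print('ox',round(ray('top',u,v,z)[:2]@ux-x,1))
def Y(u,v,z,y):print('oy',round(ray('top',u,v,z)[:2]@uy-y,1))
X(357.2,231.8,88,-128);X(389.2,240.3,88,-128);X(414,232.8,55,-85)
print('rear inner?');X(391.3,150.2,72,122)
Y(386.5,197.2,50,-20);Y(381.3,229.6,88,-16);Y(407.4,190,72,-66);Y(350.6,214.2,88,72)
b=np.array([457,-375.5]);print('btn',b@ux+45,b@uy+114)
E
python3 m3.py
```

```text
ox 578.2
ox 578.3
ox 578.4
rear inner?
ox 579.0
oy -141.6
oy -141.9
oy -141.7
oy -141.2
btn 579.0451437179299 -140.25387798673904
```

```bash
python3 -c "
from h import *
go([479,93,260],yaw=78)
go([479,93,169],yaw=78)"
```

```text
t 10.32 pos [390.  291.9 310.6] F [ 1.3 -0.1 -1. ] op 1.0
jaw yaw 78.3 j [ 0.49  0.3  -0.41  0.86  0.    0.7 ]
slide [-127.4 -176.9   50.3]
rot [0.14 0.05 0.31]
t 10.32 pos [390.  291.9 310.6] F [ 1.3 -0.1 -1. ] op 1.0
jaw yaw 78.3 j [ 0.49  0.3  -0.41  0.86  0.    0.7 ]
slide [-127.3 -177.1  141.3]
rot [0.14 0.05 0.31]
```

```bash
python3 -m jog '{"claw":[0.95,0.95,0.95,0.95,0.95,0.95,0.95],"slide":[[-30,-44,0],[-64,-88,0],[-96,-133,20],[-127,-177,40],[-127,-177,50],[-127,-177,50],[-127,-177,50]],"rot":[[0,0,0],[0,0,0],[0,0,0],[0,0,0],[0,0,0],[0,0,0],[0,0,0]]}'; python3 -c "
from h import *
import time
crop(cam('scene')['image'][:,:,::-1],(150,270),(205,345),5,'pics/g6.png',1.2)
crop(cam('top')['image'][:,:,::-1],(150,270),(175,315),5,'pics/g6t.png',1.2)
go([479,93,169],yaw=78)"
```

```text
t: 11.2
tool_pos: [477.3, 88.7, 260.9]
eef_rot: [0.0, 0.104, 0.995, 0.0]
wrist_force: [0.9, 0.5, -0.3]
opening: 0.951
t 11.3 pos [477.5  88.8 261.2] F [-0.2 -0.3  0.4] op 0.951
jaw yaw 78.1 j [ 0.03  0.35 -0.48  0.74  0.    0.24]
slide [-0.6  4.4 92.2]
rot [0.02 0.04 0.12]
```

View pics/g6.png

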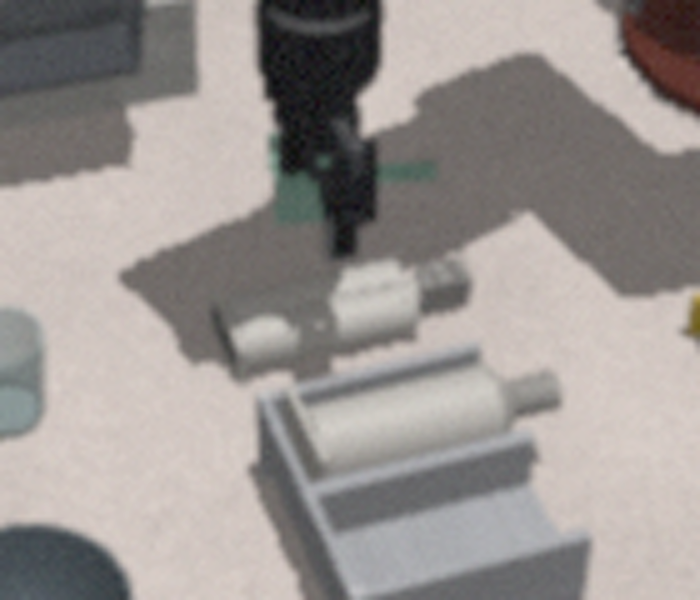

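View pics/g6t.png

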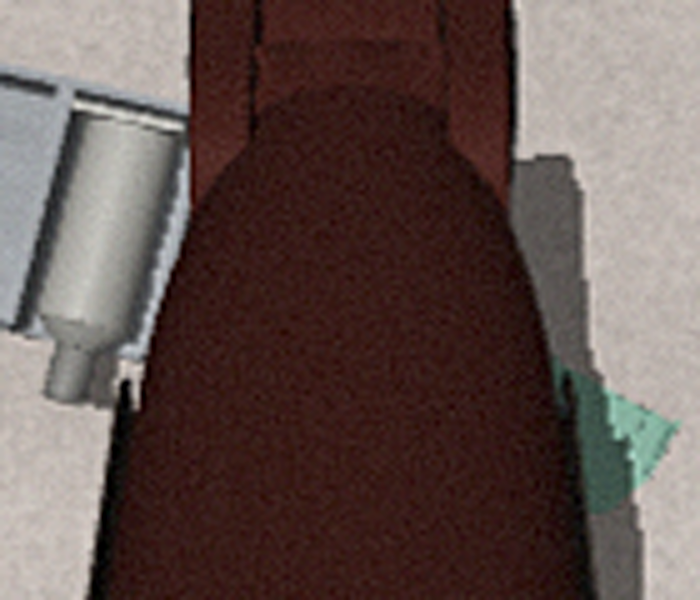

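```bash
python3 -m jog '{"claw":[0.95,0.95,0.95,0.95,0.95,0,0,0,0,0,0],"slide":[[-0.5,4.5,10],[-0.5,4.5,50],[-0.5,4.5,80],[-0.5,4.5,92],[-0.5,4.5,92],[-0.5,4.5,92],[-0.5,4.5,92],[-0.5,4.5,92],[-0.5,4.5,92],[-0.5,4.5,92],[-0.5,4.5,92]],"rot":[[0,0,0],[0,0,0],[0,0,0],[0,0,0],[0,0,0],[0,0,0],[0,0,0],[0,0,0],[0,0,0],[0,0,0],[0,0,0]]}' 60; python3 -c "
from h import *
crop(cam('scene')['image'][:,:,::-1],(160,270),(205,345),5,'pics/g7.png',1.3)
go([479,93,230],yaw=78)"
```

```text
t: 12.68
tool_pos: [479.7, 92.3, 170.1]
eef_rot: [0.001, 0.104, 0.995, 0.0]
wrist_force: [-2.5, 0.9, 8.0]
opening: 0.662
t 12.72 pos [479.7  92.3 170.1] F [-1.3  1.2  8. ] op 0.662
jaw yaw 78.0 j [ 0.04  0.49 -0.57  0.51  0.    0.25]
slide [  0.7   0.6 -59.9]
rot [0.05 0.13 0.04]
```

View pics/g7.png

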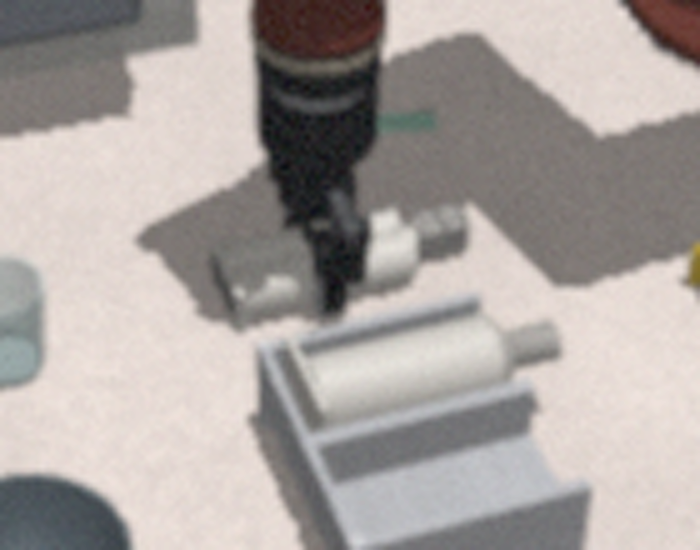

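```bash
python3 -m jog '{"claw":[0,0,0,0,0,0,0,0],"slide":[[0,0,-5],[0,0,-25],[0,0,-65],[0,0,-115],[0,0,-170],[0,0,-215],[0,0,-240],[0,0,-240]],"rot":[[0,0,0],[0,0,0],[0,0,0],[0,0,0],[0,0,0],[0,0,0],[0,0,0],[0,0,0]]}'; python3 -c "
from h import *
crop(cam('scene')['image'][:,:,::-1],(90,230),(205,345),4.2,'pics/g8.png',1.3)
go([515.5,-274.1,420],yaw=76.05)"
```

```text
t: 13.72
tool_pos: [479.4, 92.1, 410.6]
eef_rot: [0.002, 0.104, 0.995, 0.0]
wrist_force: [-0.8, -0.4, -2.3]
opening: 0.663
t 13.78 pos [479.   92.1 409. ] F [ 0.   0.1 -2.7] op 0.659
jaw yaw 78.0 j [ 0.04  0.22 -0.24  1.11 -0.    0.25]
slide [-111.7 -350.6  -10.9]
rot [0.02 0.08 1.97]
```

View pics/g8.png

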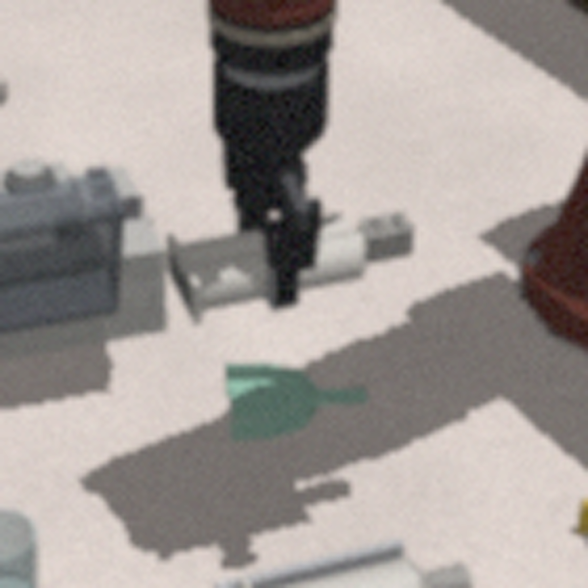

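```bash
python3 -m jog '{"claw":[0,0,0,0,0,0,0,0,0,0,0],"slide":[[-5,-20,-20],[-20,-65,-25],[-37,-115,-25],[-53,-165,-25],[-69,-215,-25],[-85,-265,-25],[-99,-310,-25],[-108,-340,-25],[-112,-350.5,-25],[-112,-350.5,-25],[-112,-350.5,-25]],"rot":[[0,0,0],[0,0,0],[0,0,0],[0,0,0.5],[0,0,1],[0,0,1.5],[0,0,2],[0,0,2],[0,0,2],[0,0,2],[0,0,2]]}'; python3 -c "
from h import *
get_state()
crop(cam('scene')['image'][:,:,::-1],(50,200),(130,290),4.2,'pics/g9.png',1.2)
go([515.5,-274.1,240],yaw=76.05)"
```

```text
t: 15.15
tool_pos: [515.9, -272.8, 433.3]
eef_rot: [-0.0, 0.121, 0.993, 0.0]
wrist_force: [-0.1, 0.2, -2.1]
opening: 0.658
t 15.2 pos [ 515.9 -272.8  433.5] F [ 0.   0.5 -2.7] op 0.656
jaw yaw 76.1 j [-0.61  0.39  0.07  1.25  0.   -0.37]
slide [ -0.   -1.5 193.5]
rot [ 0.02 -0.03  0.05]
```

View pics/g9.png

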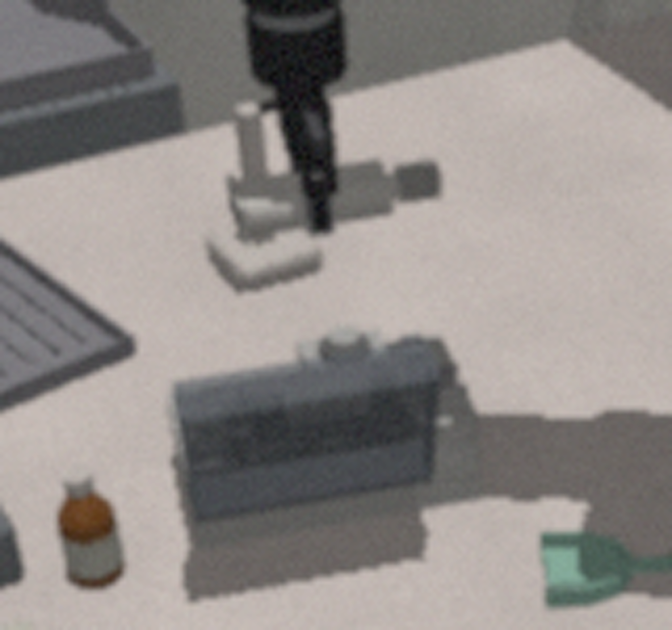

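```bash
python3 -m jog '{"claw":[0,0,0,0,0,0,0],"slide":[[0,-1.5,30],[0,-1.5,80],[0,-1.5,125],[0,-1.5,155],[0,-1.5,175],[0,-1.5,185],[0,-1.5,190]],"rot":[[0,0,0],[0,0,0],[0,0,0],[0,0,0],[0,0,0],[0,0,0],[0,0,0]]}'; python3 -c "
from h import *
crop(cam('scene')['image'][:,:,::-1],(70,190),(130,270),5,'pics/g10.png',1.3)
crop(cam('top')['image'][:,:,::-1],(130,250),(330,440),5,'pics/g10t.png',1.3)
go([515.5,-274.1,221],yaw=76.05)"
```

```text
t: 16.08
tool_pos: [515.7, -275.0, 243.7]
eef_rot: [0.0, 0.121, 0.993, -0.0]
wrist_force: [-0.0, -0.4, -1.4]
opening: 0.66
t 16.18 pos [ 515.7 -275.2  243.9] F [ 0.5  0.1 -2.1] op 0.66
jaw yaw 76.1 j [-0.62  0.53 -0.23  0.81 -0.   -0.37]
slide [ 0.4  1.1 22.9]
rot [-0.01  0.02  0.  ]
```

View pics/g10.png

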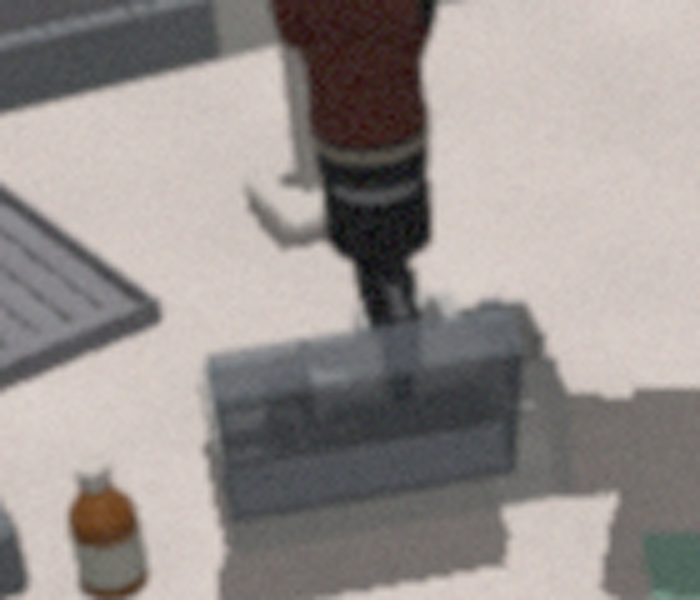

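View pics/g10t.png

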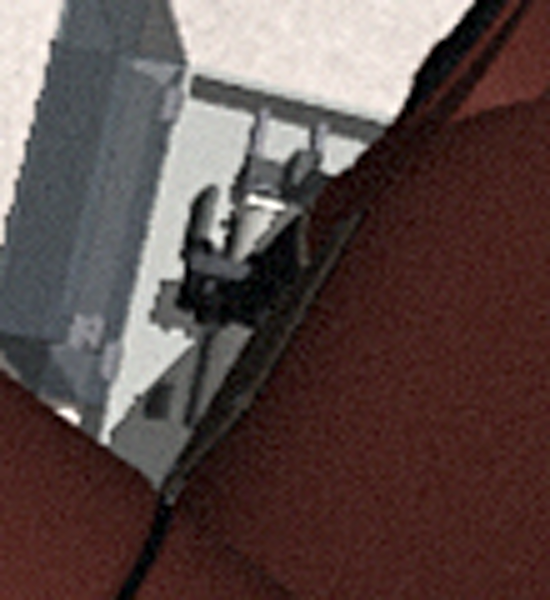

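```bash
python3 -m jog '{"claw":[0,0,0,0,0],"slide":[[0.4,1,10],[0.4,1,17],[0.4,1,20],[0.4,1,22],[0.4,1,22]],"rot":[[0,0,0],[0,0,0],[0,0,0],[0,0,0],[0,0,0]]}'; python3 -c "
from h import *
go([515.5,-274.1,221],yaw=76.05)"
```

```text
t: 16.8
tool_pos: [515.4, -274.4, 221.5]
eef_rot: [-0.0, 0.122, 0.993, 0.0]
wrist_force: [-1.4, -0.5, -1.9]
opening: 0.66
t 16.8 pos [ 515.4 -274.4  221.5] F [-1.4 -0.5 -1.9] op 0.66
jaw yaw 76.0 j [-0.61  0.56 -0.25  0.76 -0.   -0.37]
slide [-0.1  0.3  0.5]
rot [ 0.   -0.01 -0.03]
```

```bash
python3 -m jog '{"claw":[0,0,0,0],"slide":[[0,0,1],[0,0,1.7],[0,0,2.3],[0,0,2.3]],"rot":[[0,0,0],[0,0,0],[0,0,0],[0,0,0]]}'
```

```text
t: 17.3
tool_pos: [515.4, -274.4, 220.1]
eef_rot: [0.0, 0.122, 0.993, -0.0]
wrist_force: [-2.7, 2.1, 6.6]
opening: 0.66
```

```bash
python3 -m jog '{"claw":[0.85,0.85,0.85,0.85,0.85,0.85,0.85,0.85,0.85,0.85,0.85,0.85],"slide":[[0,0,1.5],[0,0,1.5],[0,0,1.5],[0,0,-5],[0,0,-40],[0,0,-100],[0,0,-160],[0,0,-210],[15,50,-215],[30,110,-215],[45,170,-215],[60,230,-215]],"rot":[[0,0,0],[0,0,0],[0,0,0],[0,0,0],[0,0,0],[0,0,0],[0,0,0],[0,0,0],[0,0,0],[0,0,0],[0,0,0],[0,0,0]]}'; python3 -c "
from h import *
t=cam('top')['image'][:,:,::-1]; cv2.imwrite('pics/t11.png',t)
crop(t,(135,250),(335,440),5,'pics/t11u.png',1.2)
crop(cam('scene')['image'][:,:,::-1],(90,190),(130,250),5,'pics/s11.png',1.3)
go([515.5,-274.1,221],yaw=76.05)"
```

```text
t: 18.8
tool_pos: [512.3, -34.9, 435.0]
eef_rot: [0.001, 0.122, 0.993, -0.0]
wrist_force: [1.5, -0.5, 1.1]
opening: 0.848
t 18.9 pos [512.  -31.8 435.1] F [-0.1 -0.7 -0.6] op 0.856
jaw yaw 76.4 j [-0.21  0.25 -0.13  1.19  0.    0.03]
slide [ -60.6 -235.   213.7]
rot [0.09 0.   0.3 ]
```

View pics/t11u.png

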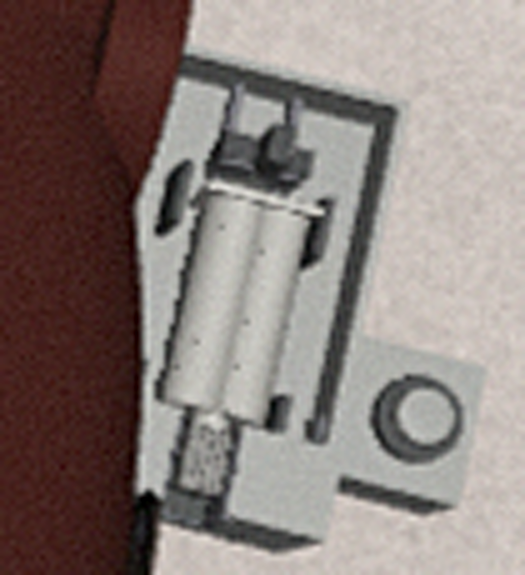

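View pics/s11.png

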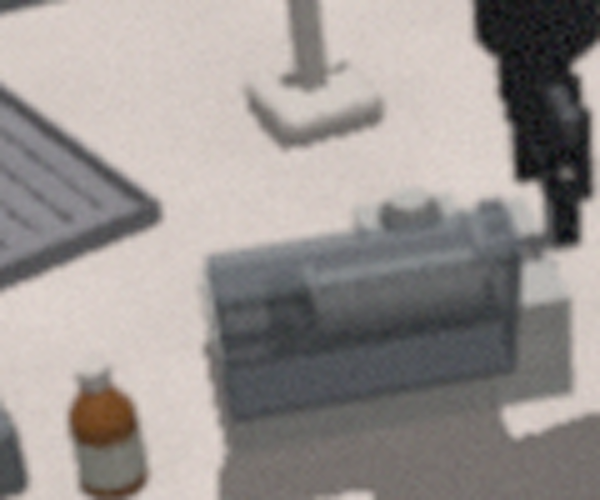

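```bash
cat > m4.py <<'E'
from h import *
a=np.radians(-13.95);ux=np.array([np.cos(a),np.sin(a)]);uy=np.array([-ux[1],ux[0]])
def w(x,y,z):return np.r_[(578.4+x)*ux+(-141.7+y)*uy,z]
if __name__=='__main__':
  for p in(0,4,8):
    print(p,[np.round((proj('top',w(x,y,106))-[335,135]+.5)*5).tolist() for x,y in((92-p,7),(92-p,-7),(70-p,-7),(70-p,7))],'carr front top',np.round((proj('top',w(72-p,25,78))-[335,135]+.5)*5),np.round((proj('top',w(72-p,-25,78))-[335,135]+.5)*5))
  for x in(-12,-9,-15): print('tail',x,np.round((proj('top',w(x+66,32,84))-[335,135]+.5)*5),np.round((proj('top',w(x+66,-32,84))-[335,135]+.5)*5))
E
python3 m4.py; python3 -c "
import cv2;from h import crop
crop(cv2.imread('pics/t11.png'),(145,185),(370,410),14,'pics/tab.png',2.0)"
```

```text
0 [[279.0, 111.0], [304.0, 117.0], [296.0, 155.0], [270.0, 149.0]] carr front top [225. 150.] [313. 172.]
4 [[277.0, 118.0], [303.0, 124.0], [294.0, 162.0], [269.0, 156.0]] carr front top [223. 156.] [312. 179.]
8 [[276.0, 124.0], [301.0, 131.0], [293.0, 169.0], [267.0, 162.0]] carr front top [222. 163.] [310. 186.]
tail -12 [208. 174.] [322. 204.]
tail -9 [210. 169.] [324. 199.]
tail -15 [207. 179.] [321. 209.]
```

View pics/tab.png

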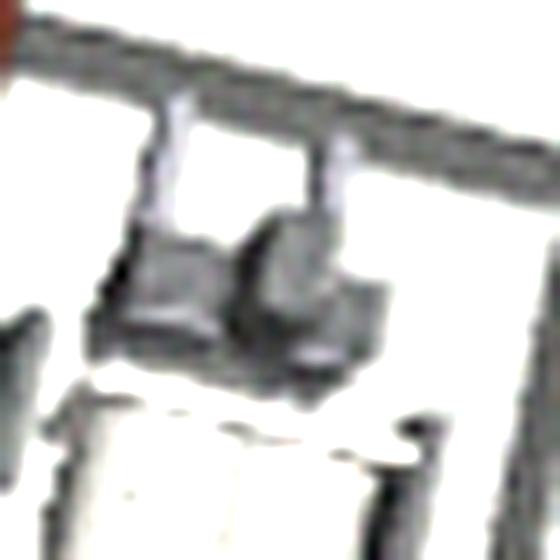

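```bash
python3 -c "
from m4 import *
p=w(74,0,330);print(p);go(p,yaw=76.05)"
```

```text
[ 598.99808717 -294.79813698  330.        ]
t 18.9 pos [512.  -31.8 435.1] F [-0.1 -0.7 -0.6] op 0.856
jaw yaw 76.4 j [-0.21  0.25 -0.13  1.19  0.    0.03]
slide [-146.6 -235.2  104.7]
rot [0.09 0.   0.3 ]
```

```bash
python3 -m jog '{"claw":[0.5,0.5,0.5,0.5,0.5,0.5,0.5,0.5,0.5,0.5],"slide":[[-25,-40,0],[-55,-88,0],[-85,-136,0],[-115,-184,0],[-138,-222,0],[-147,-235,10],[-147,-235,50],[-147,-235,90],[-147,-235,105],[-147,-235,105]],"rot":[[0,0,0],[0,0,0.3],[0,0,0.3],[0,0,0.3],[0,0,0.3],[0,0,0.3],[0,0,0.3],[0,0,0.3],[0,0,0.3],[0,0,0.3]]}'; python3 -c "
from m4 import *
t=cam('top')['image'][:,:,::-1]
crop(t,(120,240),(335,455),5,'pics/t12u.png',1.3)
crop(cam('scene')['image'][:,:,::-1],(60,180),(130,250),5,'pics/s12.png',1.4)
go(w(74,0,250),yaw=76.05)"
```

```text
t: 20.15
tool_pos: [598.4, -299.8, 329.0]
eef_rot: [-0.001, 0.124, 0.992, 0.0]
wrist_force: [0.6, 0.5, 0.6]
opening: 0.499
t 20.25 pos [ 599.  -300.2  331. ] F [-0.8  0.5  0.4] op 0.497
jaw yaw 75.7 j [-0.57  0.61  0.16  1.12 -0.   -0.32]
slide [ 1.6  5.3 81. ]
rot [-0.04  0.12 -0.3 ]
```

View pics/t12u.png

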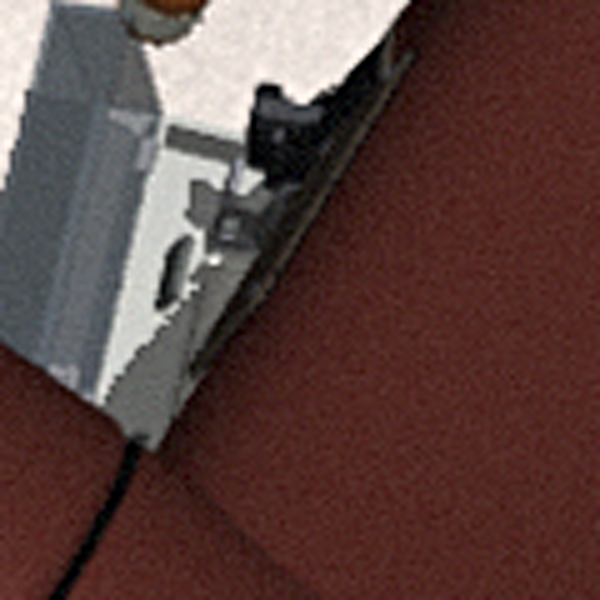

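View pics/s12.png

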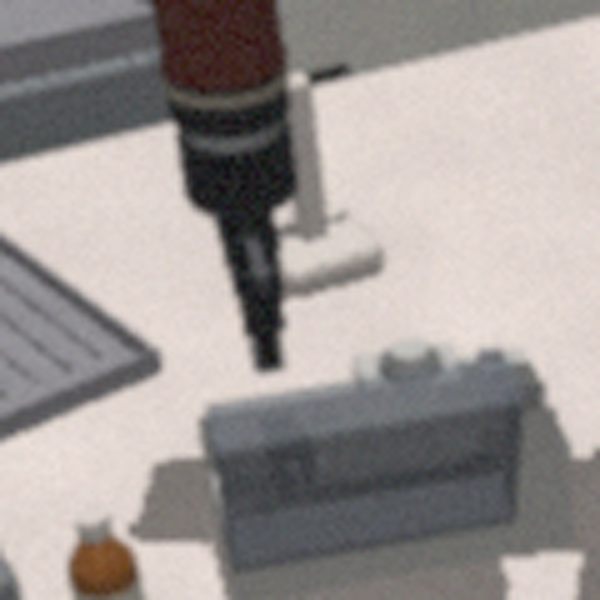

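```bash
python3 -m jog '{"claw":[0.5,0.5,0.5,0.5,0.5,0.5],"slide":[[1.5,5.3,15],[1.5,5.3,50],[1.5,5.3,65],[1.5,5.3,73],[1.5,5.3,79],[1.5,5.3,79]],"rot":[[0,0,-0.3],[0,0,-0.3],[0,0,-0.3],[0,0,-0.3],[0,0,-0.3],[0,0,-0.3]]}'; python3 -c "
from m4 import *
t=cam('top')['image'][:,:,::-1]
crop(t,(130,230),(345,445),6,'pics/t13u.png',1.3)
crop(cam('scene')['image'][:,:,::-1],(80,180),(150,250),6,'pics/s13.png',1.6)
go(w(74,0,252),yaw=76.05)"
```

```text
t: 21.0
tool_pos: [598.5, -294.9, 250.5]
eef_rot: [0.0, 0.122, 0.993, -0.0]
wrist_force: [-0.7, 0.1, 0.9]
opening: 0.5
t 21.1 pos [ 598.7 -294.9  251. ] F [ 1.1 -0.1  0.3] op 0.502
jaw yaw 76.0 j [-0.57  0.67  0.04  0.94  0.   -0.32]
slide [-0.3  0.2 -1. ]
rot [-0.02  0.06 -0.03]
```

View pics/t13u.png

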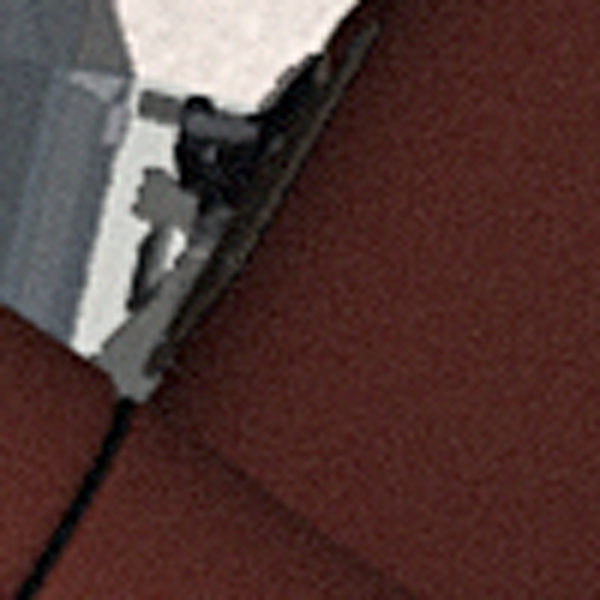

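View pics/s13.png

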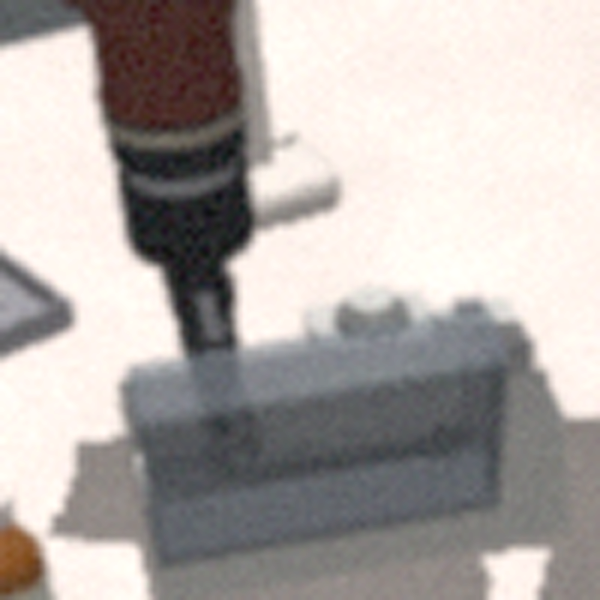

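```bash
python3 -m jog '{"claw":[0.5,0.1,0,0,0,0],"slide":[[0,0,-2],[0,0,-2],[0,0,-2],[0,0,-2],[0,0,-2],[0,0,-2]],"rot":[[0,0,0],[0,0,0],[0,0,0],[0,0,0],[0,0,0],[0,0,0]]}' 40
```

```text
t: 21.85
tool_pos: [599.1, -292.9, 252.9]
eef_rot: [0.001, 0.121, 0.993, 0.002]
wrist_force: [2.5, 12.1, 6.7]
opening: 0.154
```

```bash
python3 -m jog '{"claw":[0,0,0,0,0],"slide":[[0,2,-0.5],[3,2,-0.5],[7,2,-0.5],[11,2,-0.5],[11,2,-0.5]],"rot":[[0,0,0],[0,0,0],[0,0,0],[0,0,0],[0,0,0]]}'; python3 -c "
from m4 import *
p=get_state()['tool_pos'];print('unit',p[:2]@ux-578.4,p[:2]@uy+141.7,get_state()['wrist_force'])"
```

```text
t: 22.48
tool_pos: [588.1, -289.6, 253.0]
eef_rot: [0.0, 0.121, 0.993, 0.001]
wrist_force: [2.2, 5.6, 1.3]
opening: 0.155
unit 62.17875873432456 2.3958912821047136 [2.18469153 5.59334078 1.322948  ]
```

```bash
python3 -m jog '{"claw":[0,0,0],"slide":[[2,1,0],[3,1,0],[3,1,0]],"rot":[[0,0,0],[0,0,0],[0,0,0]]}'; python3 -m jog '{"claw":[0,0,0],"slide":[[1,0,0],[2,0,0],[2,0,0]],"rot":[[0,0,0],[0,0,0],[0,0,0]]}'; python3 -m jog '{"claw":[0,0],"slide":[[1.5,0,0],[1.5,0,0]],"rot":[[0,0,0],[0,0,0]]}'; python3 -c "
from m4 import *
p=get_state()['tool_pos'];print('unit',p[:2]@ux-578.4,p[:2]@uy+141.7,get_state()['wrist_force'])"
```

```text
t: 22.85
tool_pos: [585.6, -288.6, 253.0]
eef_rot: [0.0, 0.122, 0.993, -0.0]
wrist_force: [2.6, 0.3, 2.1]
opening: 0.155
t: 23.22
tool_pos: [584.4, -288.3, 253.0]
eef_rot: [0.001, 0.122, 0.993, -0.0]
wrist_force: [7.9, -0.7, -2.2]
opening: 0.156
t: 23.48
tool_pos: [584.0, -288.2, 253.1]
eef_rot: [0.003, 0.121, 0.993, -0.0]
wrist_force: [13.2, -1.6, -7.6]
opening: 0.154
unit 57.814455601031796 2.7535472138576154 [13.20509124 -1.64957649 -7.58498319]
```

```bash
python3 -m jog '{"claw":[0.5,0.5,0.5,0.5,0.5,0.5,0.5,0.5,0.5,0.5,0.5,0.5],"slide":[[0,0,0],[0,0,0],[0,0,0],[0,0,-30],[0,0,-80],[0,0,-140],[0,0,-180],[15,50,-185],[30,100,-185],[45,160,-185],[60,220,-185],[75,280,-185]],"rot":[[0,0,0],[0,0,0],[0,0,0],[0,0,0],[0,0,0],[0,0,0],[0,0,0],[0,0,0],[0,0,0],[0,0,0],[0,0,0],[0,0,0]]}'; python3 -m jog '{"claw":[0.5,0.5,0.5],"slide":[[30,50,0],[60,100,0],[60,100,0]],"rot":[[0,0,0],[0,0,0],[0,0,0]]}'; python3 -c "
from h import *
t=cam('top')['image'][:,:,::-1]; cv2.imwrite('pics/t14.png',t)
crop(t,(135,250),(335,440),5,'pics/t14u.png',1.3)
o=cam('scene')['image'][:,:,::-1]; cv2.imwrite('pics/s14.png',o)
crop(o,(90,190),(150,250),6,'pics/s14u.png',1.5)
"
```

```text
t: 24.98
tool_pos: [576.2, 3.7, 437.6]
eef_rot: [-0.001, 0.122, 0.993, -0.001]
wrist_force: [0.1, -0.6, 0.4]
opening: 0.498
t: 25.35
tool_pos: [541.2, 116.8, 437.7]
eef_rot: [-0.001, 0.119, 0.993, -0.0]
wrist_force: [0.1, -1.4, 0.6]
opening: 0.496
```

View pics/t14.png

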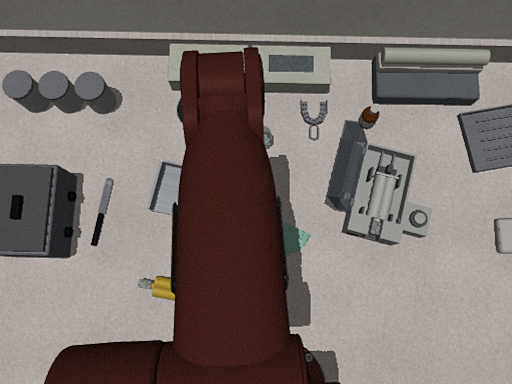

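View pics/t14u.png

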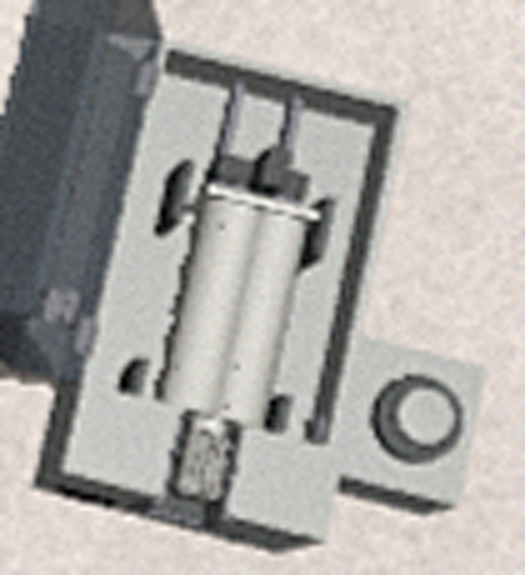

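View pics/s14.png

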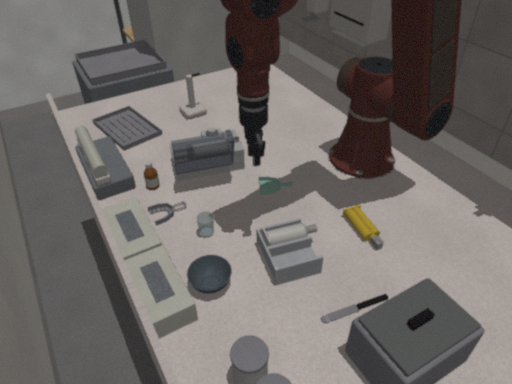

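Run:
```python
from m4 import *
P=lambda *a:np.round((proj('top',w(*a))-[365,145]+.5)*9).tolist()
print('front end tops if home',P(-78,14.5,84),P(-78,-14.5,84),'tail top edge',P(48,32,84),P(48,-32,84),'tab top p24',P(68,7,106),P(68,-7,106),P(46,-7,106),P(46,7,106),'notch back corners',P(-78,16,88),P(-78,-16,88))
im=cv2.imread('pics/t14.png')
crop(im,(145,210),(365,415),9,'pics/f1.png',1.2)
crop(im,(195,245),(355,405),9,'pics/f2.png',1.2)
P=lambda *a:np.round((proj('top',w(*a))-[355,195]+.5)*9).tolist()
print('f2: front',P(-78,14.5,84),P(-78,-14.5,84),'nose back top',P(-78,16,88),P(-78,-16,88),'cap front',P(-122,11,79),P(-122,-11,79))
```

```text
front end tops if home [67.0, 652.0] [162.0, 677.0] tail top edge [101.0, 242.0] [306.0, 296.0] tab top p24 [215.0, 184.0] [261.0, 196.0] [246.0, 265.0] [200.0, 253.0] notch back corners [65.0, 649.0] [170.0, 677.0]
f2: front [157.0, 202.0] [252.0, 227.0] nose back top [155.0, 199.0] [260.0, 227.0] cap front [132.0, 348.0] [204.0, 367.0]
```

View pics/f1.png

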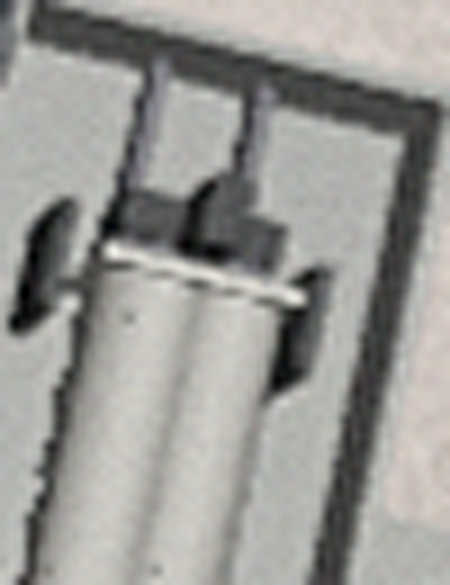

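View pics/f2.png

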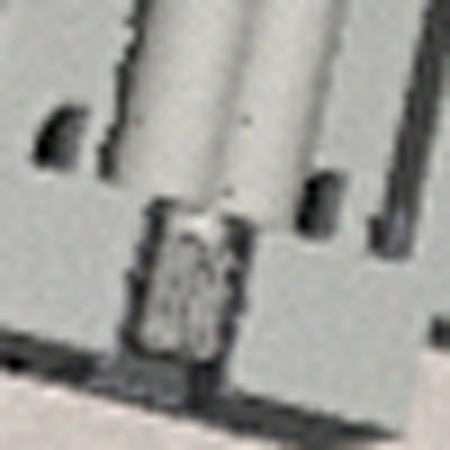

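```bash
python3 -c "
from rig import *
s=get_state();print(s['t'],s['wrist_force'],s['opening']);print(sign_off())"
```

```text
25.45 [0.90777733 0.07729378 0.05312353] 0.5003926820801359
the job is handed in; nothing more can be done
None
```

The job is done and handed in at 25.4 s of the 72 s allowed; no verdict was reported.

- **Lid:** I pressed the release button and the lid swung up. It is still standing open in the last top and scene images.
- **Cartridge out of the rack:** I took the white twin-barrel cartridge out by its cap, not the single-barrel one beside it or the yellow look-alike. I laid it flat on the open counter and let go.
- **Cartridge into the bed:** I took it again round its middle and lowered it until it rested on the bed at about 9 N, then released it there. Its cap is in the notch.
- **Pusher:** I gripped the tab and slid it forward until it stopped firmly at about 13 N. The gripper was then within about 1 mm of where the tab should be with the cartridge home.

**Last checks**
- The cartridge's flange lies within about 1 mm of the predicted home position. The barrels meet the nose with no visible gap.
- The tab's outline read about 3.5 mm short of its home position. It was off sideways by a similar amount both before and after the push, so I put most of this down to how I read the tab's outline. I trusted the firm stop instead.
- The flange could hide a gap of up to 1.5 mm between pusher and tail, so I could not confirm that contact by eye after letting go.
- The gripper touches nothing. No other item in view was seen to have moved, though the arm hid parts of the top view.

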